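# Gauge a thrust ring and uncap the stirrer pot it belongs to

## Task

A stirrer thrust ring lies on the anvil of the bench thickness gauge: press the gauge's sprung foot gently down onto it and keep it there for a moment to read its thickness, leaving the ring where it lies. An 8 mm ring belongs to the smaller stirrer pot and a 16 mm ring to the larger one, so next open that pot: its fluted steel shaft cap may have a right- or a left-hand thread, so feel which way it loosens, unscrew it and lift it off. Finish while holding the cap upright in the gripper, well clear above its own pot, with the other pot's cap left tight and the other ring and everything else on the counter left where it is.

Things in the scene. Friction and masses are not known exactly. Their poses are not given: they have to be found in the camera images.
- gauge: bench thickness gauge, fixed: grey base 130 x 100 mm with a round steel anvil (60 mm across, top 20 mm above the counter), a column 68 mm from it along the gauge's +x (top 147 mm up), and an arm with the barrel that guides the foot, 86 to 124 mm up; a small dial hangs on its -y side. Origin on the counter, under the centre of the anvil
- anvil (a point): centre of the anvil's top face; the ring to be gauged lies here, about centred
- gauge_travel (a joint): how far the gauge's foot is pushed straight down, in m: 0 = up at rest (it springs back there), 0.040 = on the bare anvil. The part's thickness is 0.040 minus this value: 0.032 on an 8 mm ring, 0.024 on a 16 mm ring. Spring: about 1 N to start moving, 4 N at 0.024, 5 N at 0.032; further push goes into the ring, cushioned by the button
- press_button (a point): centre of the top of the flat black press button (28 mm across) on the gauge's spindle, straight above the anvil, 178 mm above the counter at rest; push it straight down, e.g. with closed fingertips. It moves down with the foot; once the foot is stopped by the ring, its cushion spring (6.4 N preload) yields up to 8 mm more, to about 9.6 N, then it is rigid
- gauge_foot: the moving part of the gauge: steel foot disc 30 mm across, spindle and press button on top. Origin at the centre of the foot's flat underside, 60 mm above the counter at rest
- ring_thin: loose white plastic thrust ring, 44 mm outside, 20 mm inside, 8 mm thick; origin at the centre of its underside. One of the two rings lies on the gauge's anvil, the other on the marble slab beyond; which is which varies
- ring_thick: the same kind of ring, 16 mm thick; origin at the centre of its underside
- pot_small: smaller stirrer pot, fixed: round white housing 176 mm across with a steel bowl 156 mm across, rim 140 mm above the counter, empty but for two stirrer arms on a central drive column whose hub ends 150 mm up. Origin on the counter at its axis. The two pots may stand on either side
- pot_large: larger stirrer pot, the same but 230 mm across with a bowl 210 mm across; same heights
- neck_1: threaded neck on the hub of one of the two pots (either one: compare positions), upright on its axis, hidden under its cap: shoulder disc 46 mm across and 8 mm thick, above it a stud to 28 mm with a three-start quick thread. Origin at the centre of its underside, 150 mm above the counter
- neck_2: the same on the other pot. One of the two necks has a right-hand thread (the cap loosens counter-clockwise seen from above), the other a left-hand thread (loosens clockwise); nothing shows which
- cap_1: loose steel cap (0.3 kg) screwed on neck_1: skirt 49 mm across and 28 mm high, above it a round fluted grip 40 mm across and 28 mm high, to be gripped from above; its top is 56 mm above its origin. Origin at the centre of its underside, 158 mm above the counter when tight; z up, x towards an index groove in its top
- cap_2: the same cap, on neck_2. Either cap, when tight, turns hardly at all the wrong way (under 7 degrees even when forced). The loosening way it turns easily, level, with no need to be raised, 77 degrees to a stop; from 56 degrees to the stop it can be lifted straight off, at less it is locked. About 65 degrees from tight is best
- sanitiser: bystander: green bottle, 56 mm across, 170 mm high, origin under its centre
- tasting_spoon: bystander: spoon 150 mm long, lying
- pastry_brush: bystander: brush 160 mm long, lying
- cup: bystander: white cup, 64 mm across, 70 mm high
- tin: bystander: round aluminium tin, 62 mm across, 32 mm high
There are look-alikes about, which are no part of the job. Leave any blue look-alike of the cap_1 alone. What is shaped like the cap_2 but purple is not meant.

How it is judged:
By the outcome, as a careful person would: the job done as asked, in the order asked, and still so for the second after the job is handed in, while the arm keeps its last pose, push and grip.
It also fails if it takes over 51 s, if anything falls off the work surface, if the arm or the gripper's body presses on something with over 40 N, if the wrist force passes 120 N, or if a joint passes its speed limit or range.

## Robot

A 6-joint arm with a two-finger parallel gripper is mounted at the origin on the work surface. World frame = base frame: x ahead of the robot, y to its left, z up, the work surface at z = 0. Lengths are in m, angles in rad, forces in N, time in s.
With the tool pointing down it reaches from about 0.425 to 1.125 m from the base axis. Payload 14.9 kg.
Tool frame: the origin (TCP) lies between the finger pads; the fingertips stand 19 mm ahead of it and the grasp point (between the pads) is the TCP (r.tips_ahead is the distance from the TCP to the fingertips, in m); z points along the fingers, y is the direction in which the jaws open and shut (so a half turn about z gives the same grasp; the last joint's range is limited). The gripper opens to 91 mm and grips with 3 to 60 N. Pads are 32 mm wide; open, the fingers measure 118 mm over their backs; the gripper's body (76 mm by 178 mm) begins 60 mm behind the grasp point.
Start: joints at [1.263, 0.379, 1.734, -0, 1.028, -0.033], TCP at [0.19, 0.674, 0.196] pointing down, gripper open.
Joint ranges: [-2.77, 2.77], [-0.74, 2.19], [0, 2.66], [-1.06, 4.2], [0.31, 2.87], [-3.08, 3.08]. Speed limits (rad/s): [1.89, 1.89, 2.39, 3.14, 3.14, 3.14].

## Interface

Orientations are given as a unit quaternion [x, y, z, w].
In Python, from station import r gives the robot as it stands.
- The arm moves only by the tool arm_command, never from a script. Its argument "deltas" is a list of rows, each an object with "twist": the turn, a rotation vector about the tool's x, y, z in rad, a list of three; "linear": the shift along the tool's x, y, z in m, a list of three; "fingers": the finger opening in m, from 0 to 0.0912. In form: [{"twist": [rx, ry, rz], "linear": [tx, ty, tz], "fingers": fingers}, ...]. A call has 1 to 20 rows; each row shifts and turns the pose as measured when the row begins, along the tool's axes as they then stand; what a row does not reach is not made up. A row lasts 1/12 s, in which the tool goes at most 41.7 mm and 7.16 degrees, less where a joint would pass 70% of its speed; a pose out of reach is approached as far as the arm can. A call with a gripper value outside its range is refused whole. The fingers move at their own pace and stop on an object; the grip force is fixed at half the most. Time passes only in rows, so rows that do not move let the fingers close. It gives the time, the measured TCP pose, the force and the opening at its end, in the units of the state.
- r.read_state(): the state, without advancing time (a new reading comes with each control period).
- r.snapshot(name): name is "side" or "top" or "wrist"; returns the picture (480x640x3 uint8, red, green, blue); there is no depth.
- r.camera_model(name): a dict with "fx", "fy", "cx", "cy" (pixels), "rvec" (rotation vector, rad) and "tvec" (3), from world to camera coordinates, as OpenCV has them; the wrist camera has in their place "T_tool_cam" (4x4, takes a point from camera to tool coordinates, whose origin is the TCP and whose axes are the flange's). Camera axes: x right, y down, z forward; pixel columns grow to the right and rows downward; lengths in m; the calibration is good to about 2 mm. A picture is of the moment at which its call begins: read the wrist's pose just before it. camera_model takes no time and is no camera call.
- r.hand_in(): hands the job in, once; it reports no verdict.
The state is a dict: "time": time; "joints": joint angles; "qd": joint speeds; "tau": joint torques, N m; "tool_pos": TCP position; "eef_rot": TCP orientation; "contact_force": force on the tool from outside, world axes, zero at the start; "ft_torque": the same for the moment, N m; "finger_gap": finger opening in m.
Only numpy, scipy, OpenCV 4.12 (cv2) and the standard library are available. Lean on these libraries where they do the work, as an engineer would, in place of code of your own. Each camera call takes 0.05 s, during which the arm holds its last target.

## Working session

There is one attempt and no reset: what is moved stays moved. The work goes in short steps, Python scripts to look and compute and a tool call to move; the robot and the scene stay as the last step left them, time stands still between calls to the robot, and variables do not carry over. Pictures are saved under pics/ and viewed, and the job is handed in when it is done.

Besides the shell and the picture viewer there is one more tool, called after ">>>" by a JSON object that holds its "fn" and its "kwargs", one argument or row to a line. arm_command: Moves the arm, as the interface text tells. Its arguments: {"type":"object","properties":{"deltas":{"type":"array","items":{"type":"object","properties":{"twist":{"type":"array","items":{"type":"number"}},"linear":{"type":"array","items":{"type":"number"}},"fingers":{"type":"number"}}}}},"required":["deltas"]}

```bash
mkdir -p pics; ls
python3 - <<'E'
from station import r
import cv2
s=r.read_state();print(s)
for n in("side","top","wrist"):
    cv2.imwrite(f"pics/{n}0.png",r.snapshot(n)[:,:,::-1]);print(n,r.camera_model(n))
E
```

```text
pics
{'time': 0.0, 'joints': array([ 1.26272248e+00,  3.79425353e-01,  1.73475573e+00, -2.73078124e-06,
        1.02851178e+00, -3.33236174e-02]), 'qd': array([0.00198715, 0.00166969, 0.00027298, 0.0010867 , 0.00083789,
       0.00171478]), 'tau': array([-3.22499487e-03, -7.63719964e+01, -4.34376204e+01,  6.49799081e-02,
        4.24103311e-02, -9.55019436e-05]), 'tool_pos': array([0.18981322, 0.67335107, 0.19578894]), 'eef_rot': array([ 1.36942714e-01,  9.90578816e-01, -5.42307566e-04, -9.22945786e-05]), 'contact_force': array([-0.25264274,  0.53431713,  1.21719681]), 'ft_torque': array([-0.05678963,  0.01581535,  0.04594844]), 'finger_gap': 0.09144358855391468}
side {'fx': 610.3050696423709, 'fy': 610.3050696423709, 'cx': 320.00258761364347, 'cy': 239.6781501308934, 'rvec': array([ 2.36009644, -0.32037432,  0.1419585 ]), 'tvec': array([-0.54883721,  0.1967955 ,  1.12319362])}
top {'fx': 467.67372487803027, 'fy': 467.67372487803027, 'cx': 317.46597686759645, 'cy': 226.71414246436086, 'rvec': array([ 2.1541787 , -2.20586487,  0.09031911]), 'tvec': array([0.04791145, 0.55194094, 1.19782872])}
wrist {'fx': 392.2306265085102, 'fy': 392.2306265085102, 'cx': 318.2665728216806, 'cy': 244.32329140261274, 'T_tool_cam': array([[ 2.23807253e-04, -9.70450350e-01, -2.41300785e-01,
         6.70518520e-02],
       [ 9.99999821e-01,  3.50945469e-04, -4.83910317e-04,
        -3.08798648e-06],
       [ 5.54294354e-04, -2.41300634e-01,  9.70450255e-01,
        -1.87652145e-01],
       [ 0.00000000e+00,  0.00000000e+00,  0.00000000e+00,
         1.00000000e+00]])}
```

View pics/top0.png

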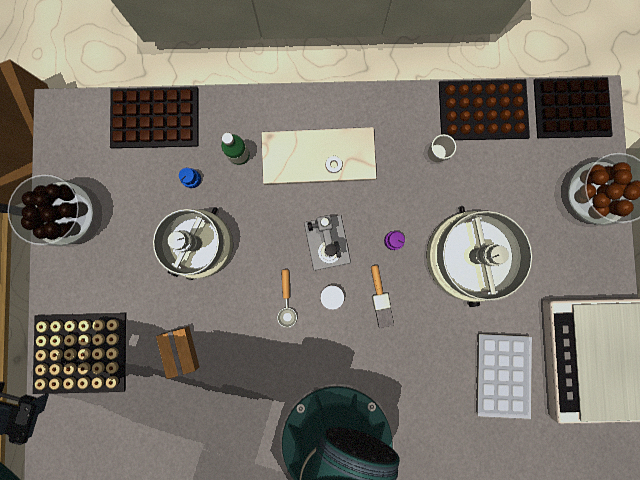

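View pics/side0.png

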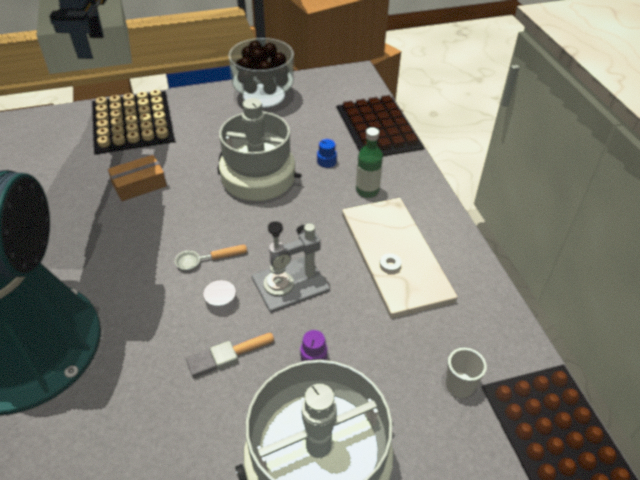

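View pics/wrist0.png

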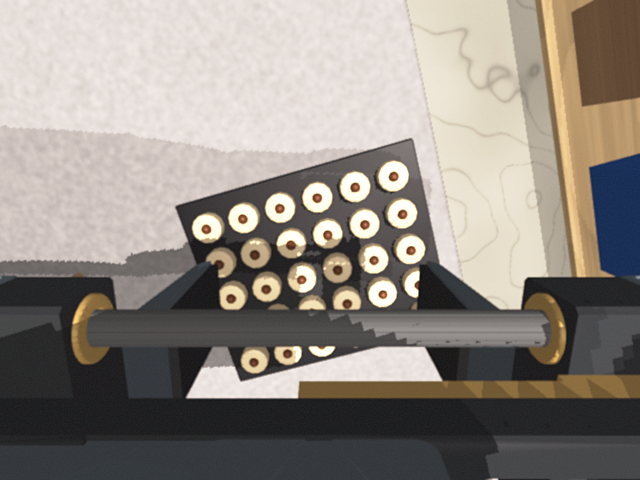

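The top view shows the small pot at left (185,240) and the large pot at right (487,256). The gauge is at (327,240), with its ring on the anvil. The blue look-alike is at (190,177), the purple one at (395,240), and the other ring on the slab at (334,163). Next I'll enlarge the gauge and the caps.

Run:
```python
import cv2,numpy as np
t=cv2.imread("pics/top0.png");s=cv2.imread("pics/side0.png")
def c(i,x,y,w,h,k,n): cv2.imwrite(n,cv2.resize(i[y:y+h,x:x+w],None,fx=k,fy=k,interpolation=cv2.INTER_CUBIC))
A=lambda i,x,y:cv2.resize(i[y:y+75,x:x+100],None,fx=4,fy=4,interpolation=cv2.INTER_CUBIC)
cv2.imwrite("pics/c1.png",np.vstack([np.hstack([A(t,280,200),A(s,245,220)]),np.hstack([A(t,140,205),A(s,205,90)])]))
cv2.imwrite("pics/c2.png",np.hstack([A(t,440,220),A(s,270,370)]))
```

```text
(no output)
```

View pics/c1.png

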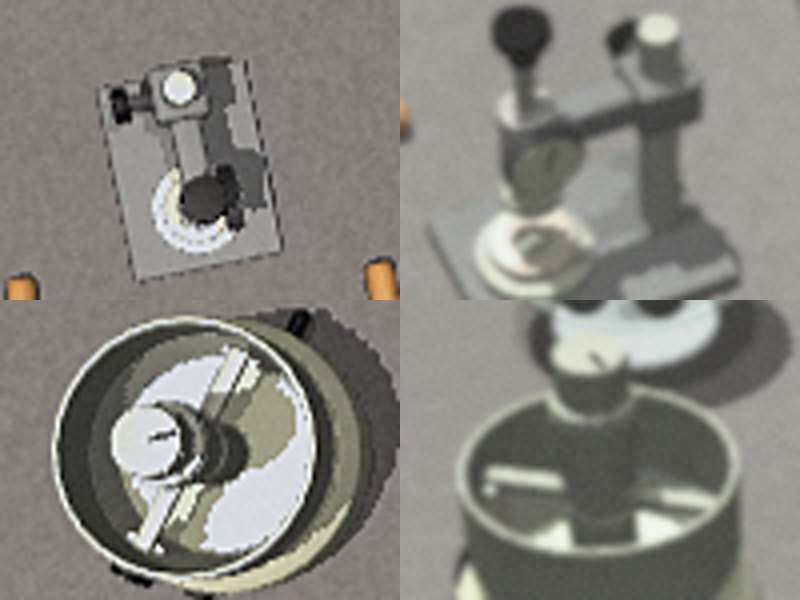

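View pics/c2.png

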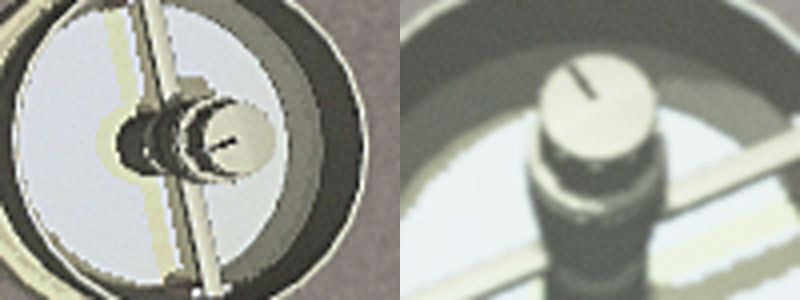

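```bash
cat > h.py <<'E'
from station import r
import cv2,numpy as np
from scipy.spatial.transform import Rotation as R
def cam(n,s=None):
    m=r.camera_model(n);K=np.array([[m['fx'],0,m['cx']],[0,m['fy'],m['cy']],[0,0,1]])
    if n!='wrist': return K,cv2.Rodrigues(m['rvec'])[0],m['tvec']
    T=np.eye(4);T[:3,:3]=R.from_quat(s['eef_rot']).as_matrix();T[:3,3]=s['tool_pos'];W=np.linalg.inv(T@m['T_tool_cam']);return K,W[:3,:3],W[:3,3]
def atz(C,p,z):
    K,Rm,t=C;d=Rm.T@np.linalg.inv(K)@[p[0],p[1],1];c=-Rm.T@t;return c+d*(z-c[2])/d[2]
def tri(C1,p1,C2,p2):
    P=[C[0]@np.c_[C[1],C[2]] for C in(C1,C2)];X=cv2.triangulatePoints(P[0],P[1],np.array(p1,float),np.array(p2,float)).ravel();return X[:3]/X[3]
def proj(C,X):
    q=C[0]@(C[1]@np.array(X)+C[2]);return q[:2]/q[2]
E
python3 - <<'E'
from h import *
np.set_printoptions(precision=4,suppress=True)
T=cam('top');S=cam('side')
for n,a,b,z in[('btn',(331,250),(275.3,227.5),.178),('small',(176.5,240),(252.5,104),.214),('large',(500.7,254.5),(319.5,396.5),.214)]:
    print(n,tri(T,a,S,b),atz(T,a,z),atz(S,b,z))
print('base corners',[atz(T,(280+x/4,200+y/4),.012)[:2] for x,y in((98,88),(246,58),(281,248),(138,280))])
print('anvil/ring',atz(T,(280+193/4,200+210/4),.03))
print('column',atz(T,(280+180/4,200+87/4),.147))
# small groove: crop line
for n,z,p,q in(('small',.214,(148,140),(176,131)),):
    a=atz(T,(140+p[0]/4,205+p[1]/4),z);b=atz(T,(140+q[0]/4,205+q[1]/4),z);print(np.degrees(np.arctan2(*(b-a)[1::-1])))
print(R.from_quat(r.read_state()['eef_rot']).as_matrix())
E
```

```text
btn [0.4867 0.0057 0.1775] [0.4865 0.0057 0.178 ] [0.4866 0.0051 0.178 ]
small [0.5156 0.3452 0.2134] [0.5153 0.345  0.214 ] [0.5155 0.3442 0.214 ]
large [ 0.466  -0.362   0.2193] [ 0.4668 -0.3642  0.214 ] [ 0.4664 -0.3591  0.214 ]
base corners [array([0.5671, 0.0686]), array([ 0.5846, -0.0294]), array([ 0.4592, -0.0488]), array([0.4405, 0.0452])]
anvil/ring [0.4849 0.0086 0.03  ]
column [0.554  0.0171 0.147 ]
-73.38911763705417
[[-0.9625  0.2713 -0.0002]
 [ 0.2713  0.9625 -0.0007]
 [ 0.     -0.0008 -1.    ]]
```

The button triangulates to z = 0.1775 (should be 0.178) and the small cap to 0.213 (should be 0.214), so the calibration agrees. I'll move above the button with the fingers closed.

>>> {"fn": "arm_command", "kwargs": {
  "deltas": [
    {"twist": [0, 0, 0], "linear": [-0.01, -0.012, -0.012], "fingers": 0},
    {"twist": [0, 0, 0], "linear": [-0.02, -0.024, -0.012], "fingers": 0},
    {"twist": [0, 0, 0], "linear": [-0.024, -0.029, -0.012], "fingers": 0},
    {"twist": [0, 0, 0], "linear": [-0.024, -0.029, -0.008], "fingers": 0},
    {"twist": [0, 0, 0], "linear": [-0.024, -0.029, 0], "fingers": 0},
    {"twist": [0, 0, 0], "linear": [-0.024, -0.029, 0], "fingers": 0},
    {"twist": [0, 0, 0], "linear": [-0.024, -0.029, 0], "fingers": 0},
    {"twist": [0, 0, 0], "linear": [-0.024, -0.029, 0], "fingers": 0},
    {"twist": [0, 0, 0], "linear": [-0.024, -0.029, 0], "fingers": 0},
    {"twist": [0, 0, 0], "linear": [-0.024, -0.029, 0], "fingers": 0},
    {"twist": [0, 0, 0], "linear": [-0.024, -0.029, 0], "fingers": 0},
    {"twist": [0, 0, 0], "linear": [-0.024, -0.029, 0], "fingers": 0},
    {"twist": [0, 0, 0], "linear": [-0.024, -0.029, 0], "fingers": 0},
    {"twist": [0, 0, 0], "linear": [-0.024, -0.029, 0], "fingers": 0},
    {"twist": [0, 0, 0], "linear": [-0.024, -0.029, 0], "fingers": 0},
    {"twist": [0, 0, 0], "linear": [-0.024, -0.029, 0], "fingers": 0},
    {"twist": [0, 0, 0], "linear": [-0.024, -0.029, 0], "fingers": 0},
    {"twist": [0, 0, 0], "linear": [-0.024, -0.029, 0], "fingers": 0},
    {"twist": [0, 0, 0], "linear": [-0.02, -0.024, 0], "fingers": 0},
    {"twist": [0, 0, 0], "linear": [0, 0, 0], "fingers": 0}
  ]
}}

```text
time: 1.82
tool_pos: [0.4733, 0.0223, 0.2413]
eef_rot: [0.134, 0.991, -0.001, 0.002]
contact_force: [-0.1, -0.7, 0.6]
finger_gap: 0.0007
```

```bash
cat >> h.py <<'E'
np.set_printoptions(precision=4,suppress=True)
def to(x,y,z):
    s=r.read_state();M=R.from_quat(s['eef_rot']).as_matrix()
    print('t',s['time'],'pos',s['tool_pos'],'gap',round(s['finger_gap'],4),'F',s['contact_force'],'tq',s['ft_torque'])
    print('yaw of tool y',np.degrees(np.arctan2(M[1,1],M[0,1])),'tilt',M[:,2],'j',s['joints'])
    print('delta tool',M.T@(np.array([x,y,z])-s['tool_pos']))
E
python3 -c "
from h import *
to(.4866,.0052,.21)"
```

```text
t 1.8167 pos [0.4733 0.0223 0.2413] gap 0.0007 F [-0.0847 -0.6616  0.6396] tq [ 0.0384 -0.0164 -0.0074]
yaw of tool y 74.60729432006796 tilt [ 0.0033 -0.0022 -1.    ] j [-0.0008 -0.051   2.1511 -0.0025  1.0382 -1.3017]
delta tool [-0.0173 -0.0129  0.0313]
```

>>> {"fn": "arm_command", "kwargs": {
  "deltas": [
    {"twist": [0, 0, 0], "linear": [-0.009, -0.0065, 0.006], "fingers": 0},
    {"twist": [0, 0, 0], "linear": [-0.008, -0.006, 0.013], "fingers": 0},
    {"twist": [0, 0, 0], "linear": [0, 0, 0.01], "fingers": 0},
    {"twist": [0, 0, 0], "linear": [0, 0, 0], "fingers": 0}
  ]
}}

```text
time: 2.15
tool_pos: [0.4869, 0.0032, 0.2113]
eef_rot: [0.136, 0.991, -0.001, 0.002]
contact_force: [-1.5, 1.0, 0.5]
finger_gap: 0.0002
```

```bash
python3 -c "
from h import *
to(.4866,.0052,.195)
for n in('side','top'):
    i=r.snapshot(n)[:,:,::-1]
    x,y=((215,150) if n=='side' else(270,190))
    cv2.imwrite(f'pics/g_{n}.png',cv2.resize(i[y:y+150,x:x+150],None,fx=4,fy=4,interpolation=cv2.INTER_CUBIC))
"
```

```text
t 2.15 pos [0.4869 0.0032 0.2113] gap 0.0002 F [-1.4512  1.0253  0.495 ] tq [0.0294 0.0602 0.0465]
yaw of tool y 74.31931467441748 tilt [ 0.0037 -0.0019 -1.    ] j [-0.0402  0.0132  2.1496 -0.0021  0.9751 -1.3361]
delta tool [0.0009 0.0018 0.0163]
```

View pics/g_side.png

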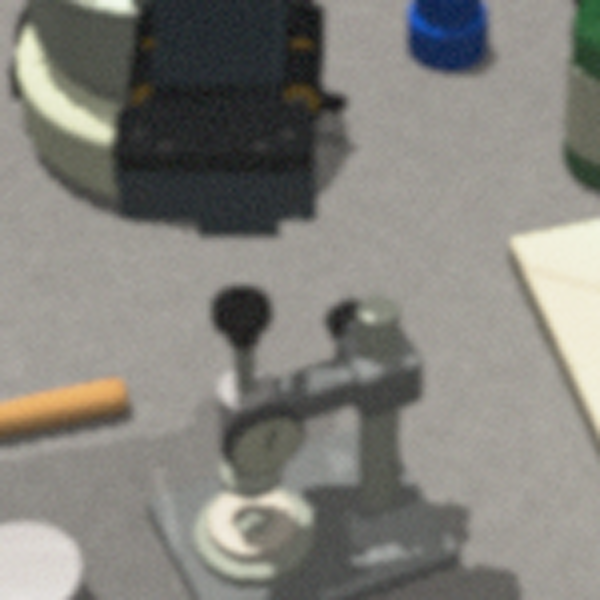

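```bash
python3 -c "
from h import *
S=cam('side');s=r.read_state()
p=s['tool_pos'];M=R.from_quat(s['eef_rot']).as_matrix()
f=lambda X:(proj(S,X)-[215,150])*4
print('tip',f(p+.019*M[:,2]),'tcp',f(p),'btn',f([.4866,.0052,.178]),r.tips_ahead, r.read_state()['time'])
"
```

```text
tip [242.4049 286.8779] tcp [240.3036 255.8352] btn [241.0928 309.9106] 0.019 2.25
```

View pics/g_top.png

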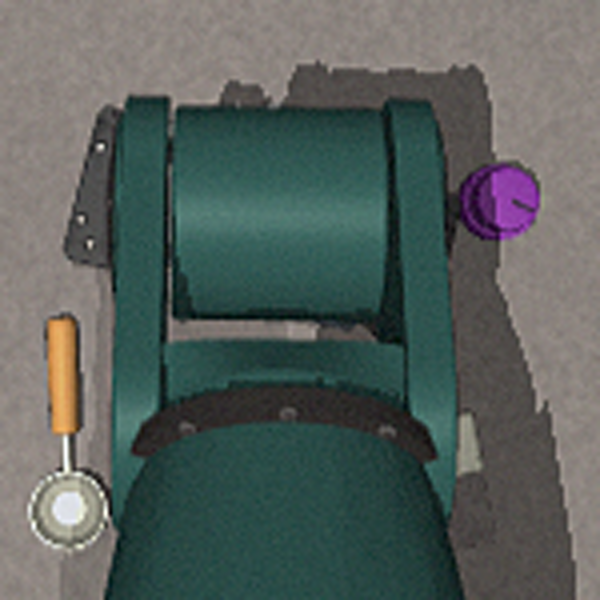

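```bash
python3 -c "
from h import *
cv2.imwrite('pics/w1.png',r.snapshot('wrist')[:,:,::-1])
i=r.snapshot('side')[:,:,::-1]
cv2.imwrite('pics/s1.png',cv2.resize(i[80:280,150:417],None,fx=3,fy=3,interpolation=cv2.INTER_CUBIC))
W=cam('wrist',r.read_state())
print(proj(W,[.4866,.0052,.178]))
"
```

```text
[320.2884 260.0719]
```

View pics/w1.png

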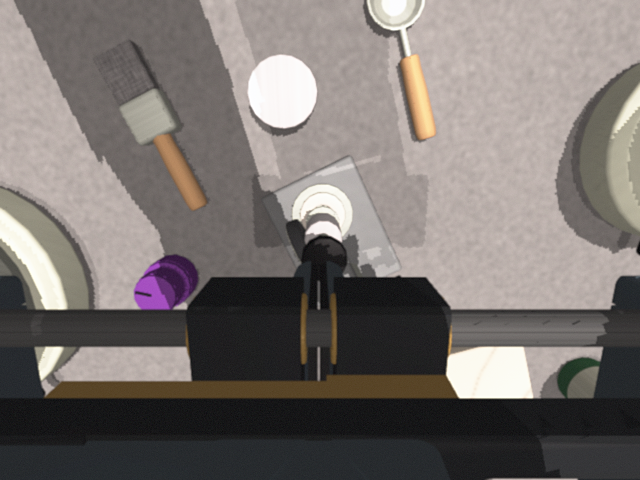

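View pics/s1.png

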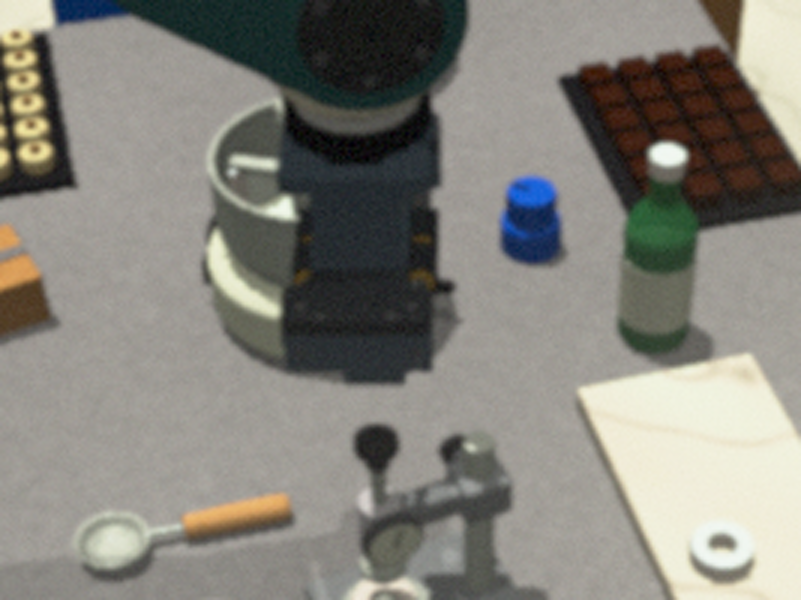

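```bash
python3 -c "
from h import *
i=cv2.imread('pics/w1.png')
cv2.imwrite('pics/w1c.png',cv2.resize(i[150:350,220:420],None,fx=3,fy=3,interpolation=cv2.INTER_CUBIC))
i=cv2.imread('pics/top0.png')
cv2.imwrite('pics/t0c.png',cv2.resize(i[200:335,260:420],None,fx=5,fy=4.4,interpolation=cv2.INTER_CUBIC))
T=cam('top');W=cam('wrist',r.read_state())
for n,p,z,w in[('tin',(332,296),.032,(283,92)),('spoonend',(285.5,270),.008,(428,135)),('spoonbowl',(287,317),.008,(396,8)),('brushend',(376,266),.01,(200,207)),('purple',(395,240),.056,(165,290)),('corn1',(280+281/4,262),.012,(262,193)),('corn2',(280+138/4,270),.012,(350,157))]:
    X=atz(T,p,z);print(n,X,proj(W,X),w)
"
```

```text
tin [0.3735 0.0019 0.032 ] [281.7654  95.5534] (283, 92)
spoonend [0.4423 0.1212 0.008 ] [423.1075 136.1963] (428, 135)
spoonbowl [0.3206 0.1195 0.008 ] [393.2633   0.2897] (396, 8)
brushend [ 0.4471 -0.116   0.01  ] [192.7523 206.8143] (200, 207)
purple [ 0.5118 -0.1606  0.056 ] [156.5216 293.0589] (165, 290)
corn1 [ 0.4592 -0.0488  0.012 ] [259.9482 200.6694] (262, 193)
corn2 [0.4405 0.0452 0.012 ] [346.7006 156.1985] (350, 157)
```

View pics/w1c.png

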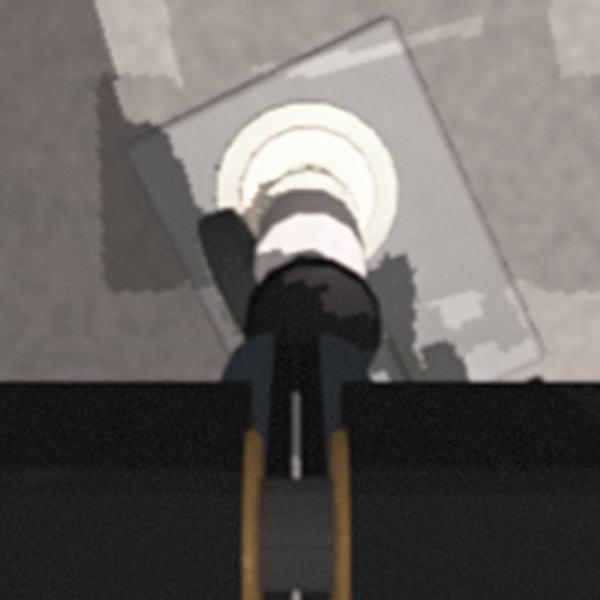

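The wrist picture shows the button at (325,253), about 4 mm to the tool's +y of the finger centre (x = 319). I'll correct 3 mm and descend step by step, watching the force.

>>> {"fn": "arm_command", "kwargs": {
  "deltas": [
    {"twist": [0, 0, 0], "linear": [0.001, 0.003, 0.006], "fingers": 0},
    {"twist": [0, 0, 0], "linear": [0, 0, 0.006], "fingers": 0},
    {"twist": [0, 0, 0], "linear": [0, 0, 0], "fingers": 0}
  ]
}}

```text
time: 2.6
tool_pos: [0.4882, 0.0083, 0.202]
eef_rot: [0.135, 0.991, -0.0, 0.005]
contact_force: [-0.4, 0.0, -0.1]
finger_gap: 0.0003
```

```bash
python3 -c "
from h import *
i=r.snapshot('side')[:,:,::-1]
cv2.imwrite('pics/s2.png',cv2.resize(i[150:300,200:400],None,fx=4,fy=4,interpolation=cv2.INTER_CUBIC))
to(.4866,.0052,.195)
"
```

```text
t 2.65 pos [0.4883 0.0083 0.2024] gap 0.0002 F [ 0.2481 -1.1776  0.1877] tq [-0.0323  0.0056  0.0161]
yaw of tool y 74.48255569667832 tilt [ 0.0094 -0.002  -1.    ] j [-0.0297  0.0255  2.1558 -0.0022  0.9509 -1.3285]
delta tool [ 0.0009 -0.0034  0.0074]
```

View pics/s2.png

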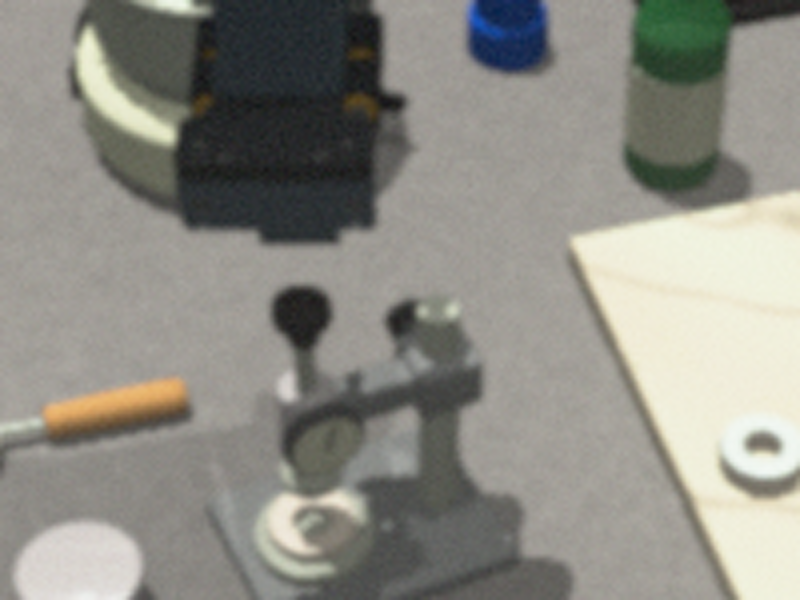

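```bash
python3 -c "
from h import *
s=r.read_state()
i=r.snapshot('wrist')[:,:,::-1]
cv2.imwrite('pics/w2c.png',cv2.resize(i[180:330,220:420],None,fx=4,fy=4,interpolation=cv2.INTER_CUBIC))
S=cam('side');M=R.from_quat(s['eef_rot']).as_matrix()
for z in(-.06,-.04,-.02,0,.019): print(z,(proj(S,s['tool_pos']+z*M[:,2])-[200,150])*4, proj(cam('wrist',s),s['tool_pos']+z*M[:,2]))
"
```

```text
-0.06 [293.4238 163.5277] [318.4387 340.3143]
-0.04 [295.9948 198.4316] [318.4448 316.7605]
-0.02 [298.496  232.3869] [318.4497 298.3182]
0 [300.93   265.4317] [318.4535 283.4864]
0.019 [303.1827 296.0138] [318.4566 271.8568]
```

View pics/w2c.png

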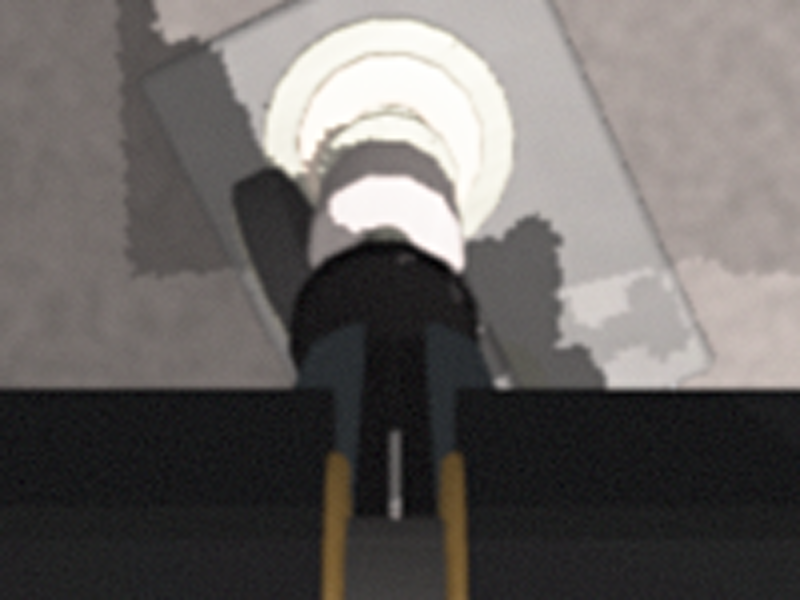

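>>> {"fn": "arm_command", "kwargs": {
  "deltas": [
    {"twist": [0, 0, 0], "linear": [0.001, -0.001, 0.003], "fingers": 0},
    {"twist": [0, 0, 0], "linear": [0, 0, 0.003], "fingers": 0},
    {"twist": [0, 0, 0], "linear": [0, 0, 0.003], "fingers": 0},
    {"twist": [0, 0, 0], "linear": [0, 0, 0.003], "fingers": 0}
  ]
}}

```text
time: 3.03
tool_pos: [0.4877, 0.0074, 0.1905]
eef_rot: [0.135, 0.991, -0.0, 0.006]
contact_force: [-0.1, 0.1, 0.4]
finger_gap: 0.0004
```

```bash
python3 -c "
from h import *
to(.4866,.0062,.195)
i=r.snapshot('side')[:,:,::-1]
cv2.imwrite('pics/s3.png',cv2.resize(i[150:300,200:400],None,fx=4,fy=4,interpolation=cv2.INTER_CUBIC))
"
```

```text
t 3.0333 pos [0.4877 0.0074 0.1905] gap 0.0004 F [-0.0778  0.0544  0.4499] tq [-0.0191  0.0177  0.0379]
yaw of tool y 74.48426783353578 tilt [ 0.0111 -0.0021 -0.9999] j [-0.0316  0.0409  2.1651 -0.0022  0.9243 -1.3302]
delta tool [ 0.0007 -0.0014 -0.0045]
```

View pics/s3.png

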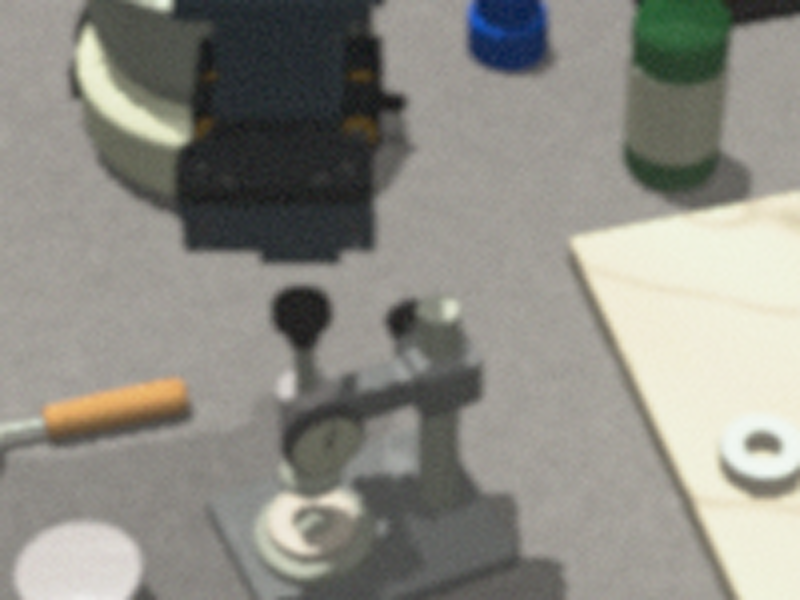

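There is no contact at TCP 0.1905. The side view agrees: the drawn fingertips sit about 15 mm behind the reported TCP (row 262 against 308 for the button), although they should stand 19 mm ahead. I'll trust contact over the stated offset and keep going down carefully.

>>> {"fn": "arm_command", "kwargs": {
  "deltas": [
    {"twist": [0, 0.011, 0], "linear": [0.001, -0.001, 0.004], "fingers": 0},
    {"twist": [0, 0, 0], "linear": [0, 0, 0.004], "fingers": 0},
    {"twist": [0, 0, 0], "linear": [0, 0, 0.004], "fingers": 0},
    {"twist": [0, 0, 0], "linear": [0, 0, 0.003], "fingers": 0},
    {"twist": [0, 0, 0], "linear": [0, 0, 0.002], "fingers": 0}
  ]
}}

```text
time: 3.5
tool_pos: [0.4861, 0.0064, 0.171]
eef_rot: [0.135, 0.991, 0.0, -0.001]
contact_force: [-0.4, 0.4, 0.6]
finger_gap: 0.0004
```

```bash
python3 -c "
from h import *
to(.4866,.0062,.17)
i=r.snapshot('side')[:,:,::-1]
cv2.imwrite('pics/s4.png',cv2.resize(i[150:300,200:400],None,fx=4,fy=4,interpolation=cv2.INTER_CUBIC))
"
```

```text
t 3.5 pos [0.4861 0.0064 0.171 ] gap 0.0004 F [-0.4223  0.449   0.5707] tq [0.0388 0.0143 0.0003]
yaw of tool y 74.45891253142094 tilt [-0.0017  0.0012 -1.    ] j [-0.0354  0.0743  2.1725  0.0015  0.8966 -1.3359]
delta tool [-0.0005 -0.0001  0.001 ]
```

View pics/s4.png

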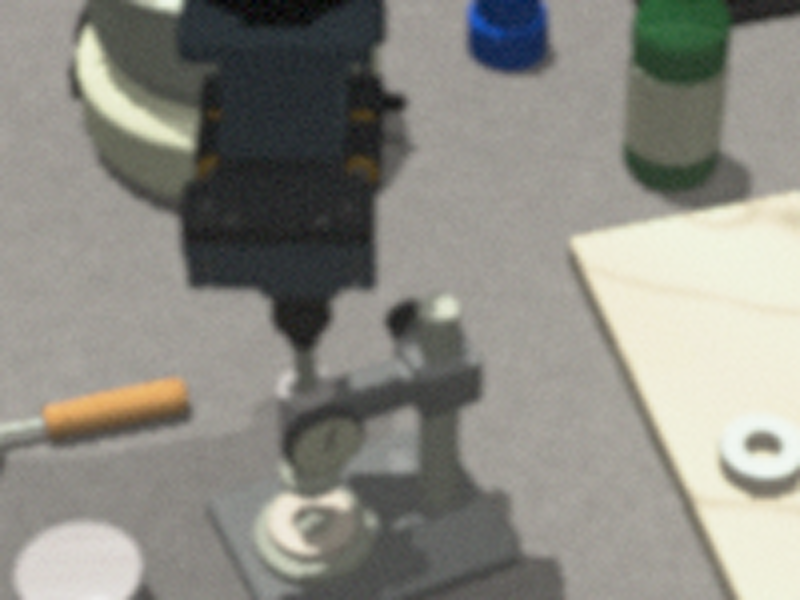

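>>> {"fn": "arm_command", "kwargs": {
  "deltas": [
    {"twist": [0, 0, 0], "linear": [0, 0, 0.003], "fingers": 0},
    {"twist": [0, 0, 0], "linear": [0, 0, 0.003], "fingers": 0},
    {"twist": [0, 0, 0], "linear": [0, 0, 0.002], "fingers": 0}
  ]
}}

```text
time: 3.8
tool_pos: [0.4861, 0.0065, 0.1623]
eef_rot: [0.135, 0.991, 0.0, -0.001]
contact_force: [-0.1, -0.1, -0.5]
finger_gap: 0.0004
```

>>> {"fn": "arm_command", "kwargs": {
  "deltas": [
    {"twist": [0, 0, 0], "linear": [0, 0, 0.003], "fingers": 0},
    {"twist": [0, 0, 0], "linear": [0, 0, 0.003], "fingers": 0},
    {"twist": [0, 0, 0], "linear": [0, 0, 0.003], "fingers": 0}
  ]
}}

```text
time: 4.05
tool_pos: [0.4863, 0.0065, 0.1527]
eef_rot: [0.135, 0.991, 0.0, -0.001]
contact_force: [-1.2, -0.9, 0.8]
finger_gap: 0.0004
```

```bash
python3 -c "
from h import *
to(.4866,.0062,.15)
i=r.snapshot('side')[:,:,::-1]
cv2.imwrite('pics/s5.png',cv2.resize(i[150:300,200:400],None,fx=4,fy=4,interpolation=cv2.INTER_CUBIC))
"
```

```text
t 4.05 pos [0.4863 0.0065 0.1527] gap 0.0004 F [-1.2382 -0.9201  0.8208] tq [0.0007 0.1563 0.0024]
yaw of tool y 74.46692441169901 tilt [-0.0011  0.0011 -1.    ] j [-0.0352  0.1037  2.1815  0.0014  0.8575 -1.3359]
delta tool [-0.0004 -0.0002  0.0027]
```

View pics/s5.png

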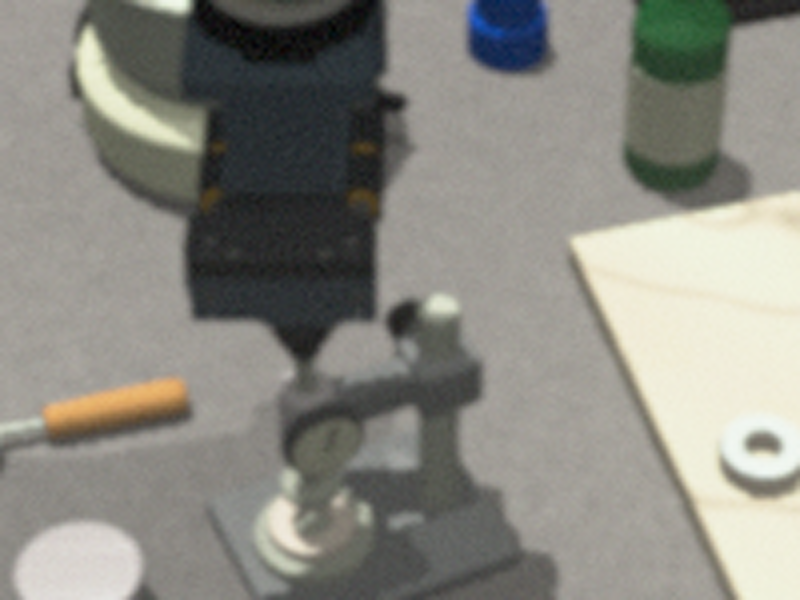

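The foot has moved down about 9 mm, so contact was near TCP z = 0.161. I'll keep pressing in small steps.

>>> {"fn": "arm_command", "kwargs": {
  "deltas": [
    {"twist": [0, 0, 0], "linear": [0, 0, 0.003], "fingers": 0},
    {"twist": [0, 0, 0], "linear": [0, 0, 0.003], "fingers": 0},
    {"twist": [0, 0, 0], "linear": [0, 0, 0.003], "fingers": 0}
  ]
}}

```text
time: 4.35
tool_pos: [0.4864, 0.0065, 0.1429]
eef_rot: [0.135, 0.991, 0.0, -0.001]
contact_force: [-0.9, 0.3, 2.5]
finger_gap: 0.0003
```

```bash
python3 -c "
from h import *
to(.4866,.0062,.13)
i=r.snapshot('side')[:,:,::-1]
cv2.imwrite('pics/s6.png',cv2.resize(i[150:300,200:400],None,fx=4,fy=4,interpolation=cv2.INTER_CUBIC))
"
```

```text
t 4.35 pos [0.4864 0.0065 0.1429] gap 0.0003 F [-0.9281  0.279   2.4773] tq [-0.0246  0.2665  0.0493]
yaw of tool y 74.46835996627956 tilt [-0.001   0.0011 -1.    ] j [-0.0352  0.1202  2.1859  0.0015  0.8366 -1.3358]
delta tool [-0.0003 -0.0003  0.0129]
```

View pics/s6.png

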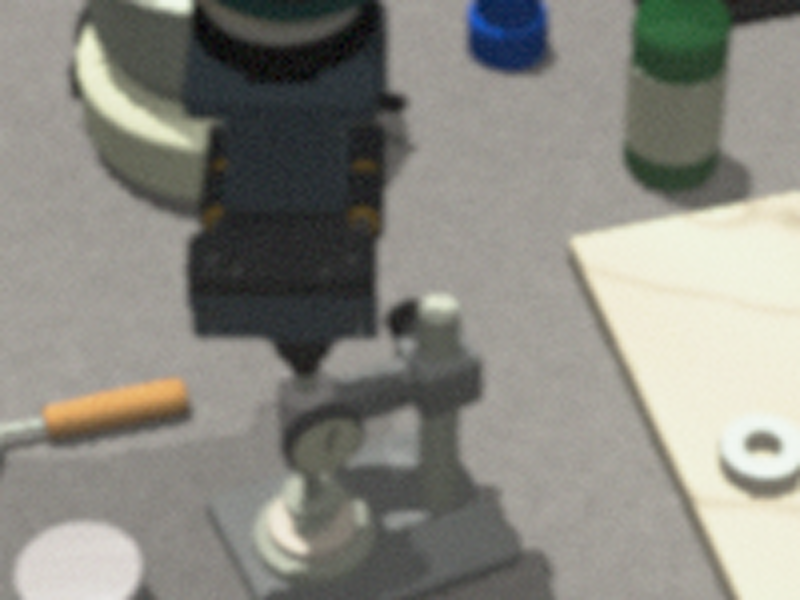

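>>> {"fn": "arm_command", "kwargs": {
  "deltas": [
    {"twist": [0, 0, 0], "linear": [0, 0, 0.002], "fingers": 0},
    {"twist": [0, 0, 0], "linear": [0, 0, 0.002], "fingers": 0}
  ]
}}

```text
time: 4.57
tool_pos: [0.4864, 0.0065, 0.1383]
eef_rot: [0.135, 0.991, 0.0, -0.001]
contact_force: [-1.4, -0.2, 3.5]
finger_gap: 0.0006
```

>>> {"fn": "arm_command", "kwargs": {
  "deltas": [
    {"twist": [0, 0, 0], "linear": [0, 0, 0.002], "fingers": 0},
    {"twist": [0, 0, 0], "linear": [0, 0, 0], "fingers": 0}
  ]
}}

```text
time: 4.73
tool_pos: [0.4864, 0.0065, 0.1358]
eef_rot: [0.135, 0.991, 0.0, -0.001]
contact_force: [-2.0, 0.0, 3.9]
finger_gap: 0.0005
```

>>> {"fn": "arm_command", "kwargs": {
  "deltas": [
    {"twist": [0, 0, 0], "linear": [0, 0, 0.002], "fingers": 0},
    {"twist": [0, 0, 0], "linear": [0, 0, 0], "fingers": 0}
  ]
}}

```text
time: 4.9
tool_pos: [0.4864, 0.0065, 0.1336]
eef_rot: [0.135, 0.991, 0.0, -0.001]
contact_force: [-1.4, -0.3, 3.5]
finger_gap: 0.0005
```

```bash
python3 -c "
from h import *
to(.4866,.0062,.13)
i=r.snapshot('side')[:,:,::-1]
cv2.imwrite('pics/s7.png',cv2.resize(i[210:310,220:353],None,fx=6,fy=6,interpolation=cv2.INTER_CUBIC))
"
```

```text
t 4.9 pos [0.4864 0.0065 0.1336] gap 0.0005 F [-1.3703 -0.3384  3.5205] tq [-0.0496  0.1599  0.0163]
yaw of tool y 74.46596922157991 tilt [-0.0013  0.0011 -1.    ] j [-0.0352  0.136   2.1896  0.0014  0.8173 -1.3358]
delta tool [-0.0003 -0.0002  0.0036]
```

View pics/s7.png

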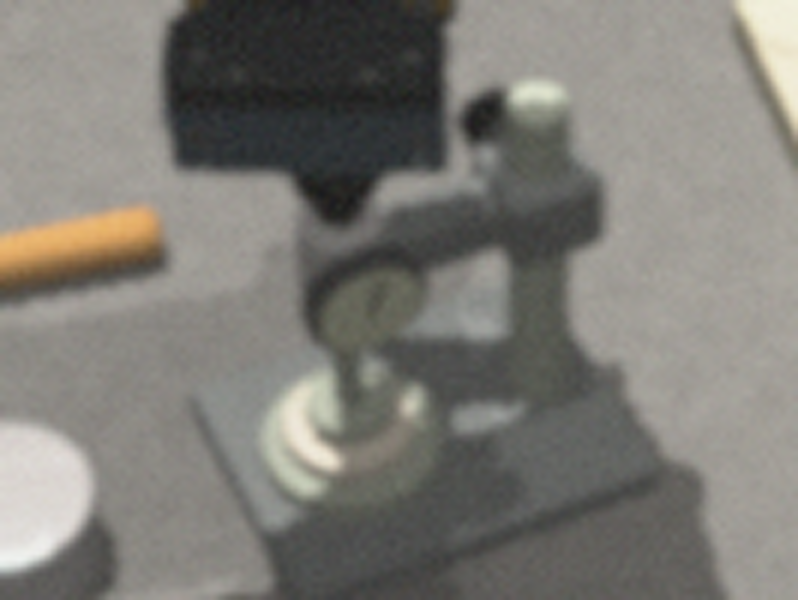

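>>> {"fn": "arm_command", "kwargs": {
  "deltas": [
    {"twist": [0, 0, 0], "linear": [0, 0, 0.002], "fingers": 0},
    {"twist": [0, 0, 0], "linear": [0, 0, 0], "fingers": 0}
  ]
}}

```text
time: 5.12
tool_pos: [0.4864, 0.0065, 0.1318]
eef_rot: [0.135, 0.991, 0.0, -0.001]
contact_force: [-1.4, 1.0, 3.5]
finger_gap: 0.0002
```

>>> {"fn": "arm_command", "kwargs": {
  "deltas": [
    {"twist": [0, 0, 0], "linear": [0, 0, 0.002], "fingers": 0},
    {"twist": [0, 0, 0], "linear": [0, 0, 0], "fingers": 0}
  ]
}}

```text
time: 5.28
tool_pos: [0.4864, 0.0065, 0.1297]
eef_rot: [0.135, 0.991, 0.0, -0.001]
contact_force: [-1.3, -1.0, 4.3]
finger_gap: 0.0005
```

>>> {"fn": "arm_command", "kwargs": {
  "deltas": [
    {"twist": [0, 0, 0], "linear": [0, 0, 0.002], "fingers": 0},
    {"twist": [0, 0, 0], "linear": [0, 0, 0], "fingers": 0}
  ]
}}

```text
time: 5.45
tool_pos: [0.4864, 0.0065, 0.1277]
eef_rot: [0.135, 0.991, 0.0, -0.001]
contact_force: [-2.3, 0.6, 5.9]
finger_gap: 0.0006
```

```bash
python3 -c "
from h import *
to(.4866,.0062,.13)
i=r.snapshot('side')[:,:,::-1]
cv2.imwrite('pics/s8.png',cv2.resize(i[210:310,220:353],None,fx=6,fy=6,interpolation=cv2.INTER_CUBIC))
"
```

```text
t 5.45 pos [0.4864 0.0065 0.1277] gap 0.0006 F [-2.3018  0.5798  5.8654] tq [0.0186 0.4106 0.0623]
yaw of tool y 74.47300167595675 tilt [-0.0012  0.0011 -1.    ] j [-0.0351  0.1464  2.1918  0.0014  0.8046 -1.3359]
delta tool [-0.0002 -0.0003 -0.0023]
```

View pics/s8.png

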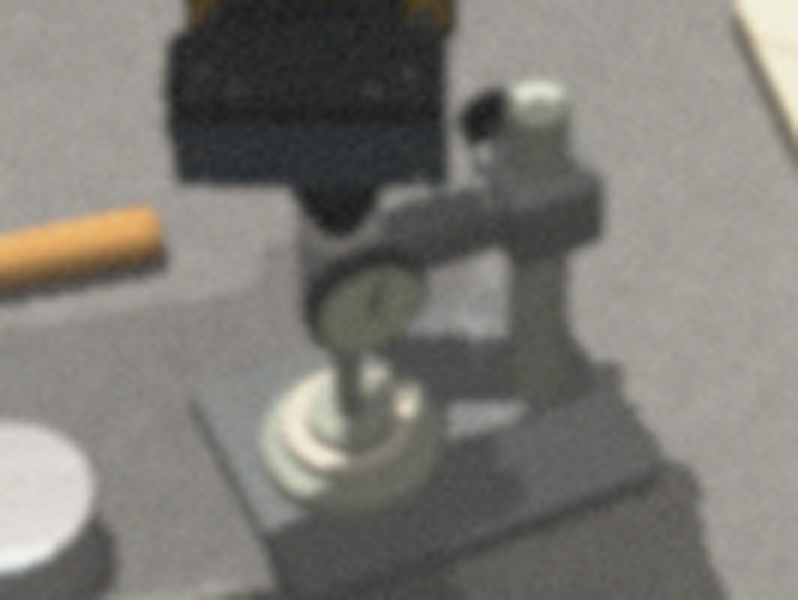

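>>> {"fn": "arm_command", "kwargs": {
  "deltas": [
    {"twist": [0, 0, 0], "linear": [0, 0, 0.002], "fingers": 0},
    {"twist": [0, 0, 0], "linear": [0, 0, 0], "fingers": 0},
    {"twist": [0, 0, 0], "linear": [0, 0, 0], "fingers": 0}
  ]
}}

```text
time: 5.75
tool_pos: [0.4865, 0.0065, 0.1261]
eef_rot: [0.135, 0.991, 0.0, -0.001]
contact_force: [-2.6, 0.9, 7.2]
finger_gap: 0.0007
```

>>> {"fn": "arm_command", "kwargs": {
  "deltas": [
    {"twist": [0, 0, 0], "linear": [0, 0, 0.0015], "fingers": 0},
    {"twist": [0, 0, 0], "linear": [0, 0, 0], "fingers": 0},
    {"twist": [0, 0, 0], "linear": [0, 0, 0], "fingers": 0}
  ]
}}

```text
time: 6.0
tool_pos: [0.4865, 0.0065, 0.1249]
eef_rot: [0.135, 0.991, 0.0, -0.001]
contact_force: [-2.0, -0.6, 7.6]
finger_gap: 0.0002
```

```bash
python3 -c "
from h import *
to(.4866,.0062,.13)
i=r.snapshot('side')[:,:,::-1]
cv2.imwrite('pics/s9.png',cv2.resize(i[210:310,220:353],None,fx=6,fy=6,interpolation=cv2.INTER_CUBIC))
a=[cv2.imread(f'pics/s{k}.png') for k in(7,8,9)]
cv2.imwrite('pics/s789.png',np.hstack([x[330:530,240:460] for x in a]))
"
```

```text
t 6.0 pos [0.4865 0.0065 0.1249] gap 0.0002 F [-2.0099 -0.5816  7.586 ] tq [-0.0493  0.538  -0.0443]
yaw of tool y 74.47811967805862 tilt [-0.0019  0.001  -1.    ] j [-0.0351  0.1515  2.1924  0.0014  0.7996 -1.3359]
delta tool [-0.0002 -0.0003 -0.0051]
```

View pics/s789.png

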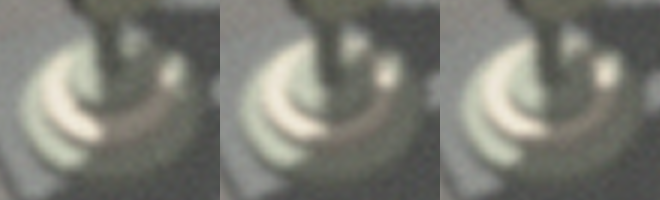

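Force is 7.6 N and the foot has stopped moving, so the cushion is yielding. The foot's travel still needs an independent visual measurement to separate 24 mm from 32 mm.

```bash
python3 -c "
from h import *
a=cv2.imread('pics/side0.png')[215:300,250:320]
b=cv2.imread('pics/s9.png');b=cv2.resize(b,(133,100),interpolation=cv2.INTER_AREA)[5:90,30:100]
cv2.imwrite('pics/cmp.png',np.hstack([cv2.resize(x,None,fx=5.6,fy=5.6,interpolation=cv2.INTER_CUBIC) for x in(a,b)]))
S=cam('side');f=lambda X:(proj(S,X)-[250,215])*5.6
B=np.array([.4866,.006])
for z in(.178,.146,.143,.151,.154,.06,.036,.028,.02):print(z,f([*B,z]))
for q in(.028,.036,.02):
  rr=.030 if q==.02 else .022
  c=np.array([f([B[0]+rr*np.cos(t),B[1]+rr*np.sin(t),q]) for t in np.linspace(0,6.28,60)]);print(q,c.min(0),c.max(0))
"
```

```text
0.178 [140.9756  68.1653]
0.146 [145.2286 137.4348]
0.143 [145.6184 143.7821]
0.151 [144.5757 126.801 ]
0.154 [144.182  120.3876]
0.06 [155.8326 310.1397]
0.036 [158.5953 355.1358]
0.028 [159.4985 369.8461]
0.02 [160.3931 384.4157]
0.028 [ 96.8473 322.3521] [222.1297 418.5642]
0.036 [ 95.6396 307.6003] [221.5295 403.9025]
0.02 [ 75.323  320.0014] [245.3636 451.0907]
```

View pics/cmp.png

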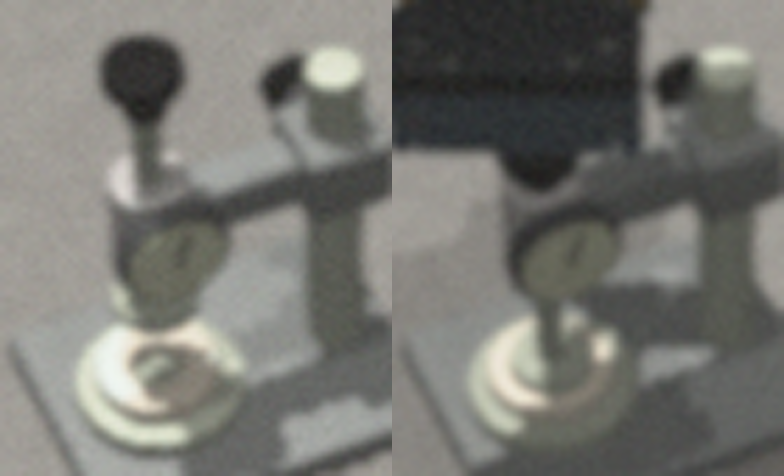

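```bash
python3 -c "
from h import *
i=cv2.imread('pics/side0.png');S=cam('side');k=12
x0,y0=365,235
def cyl(img,X,t,x0,y0):
    for z in(X[2],X[2]+t):
      for rr in(.022,):
        c=np.array([(proj(S,[X[0]+rr*np.cos(a),X[1]+rr*np.sin(a),z])-[x0,y0]+.5)*k for a in np.linspace(0,6.28,60)]).astype(int)
        cv2.polylines(img,[c],True,(0,0,255) if z>X[2] else (255,0,0),1)
out=[]
X=atz(cam('top'),(333.5,164),.028)
print(X)
for t in(.0,.008,.016):
    a=cv2.resize(i[y0:y0+50,x0:x0+50-0],None,fx=k,fy=k,interpolation=cv2.INTER_CUBIC)
    if t:
        # centre top face at picked pixel
        P=atz(S,(391,260.5),.015+t);P[2]=.015
        cyl(a,P,t,x0,y0)
    out.append(a[120:520,80:520])
cv2.imwrite('pics/ringchk.png',cv2.resize(np.hstack(out),None,fx=.6,fy=.6,interpolation=cv2.INTER_AREA))
b=[cv2.imread(f'pics/s{k}.png')[330:600,200:420] for k in(4,5,6)]
cv2.imwrite('pics/s456.png',np.hstack(b))
"
```

```text
[ 0.7167 -0.0112  0.028 ]
```

View pics/ringchk.png

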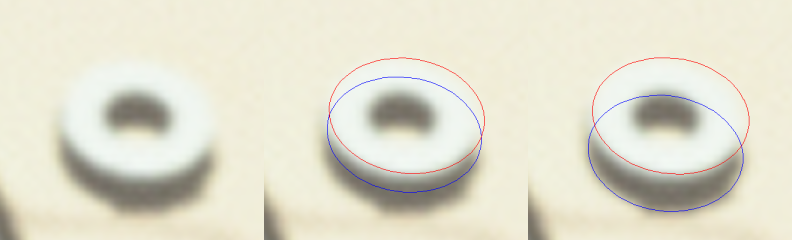

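View pics/s456.png

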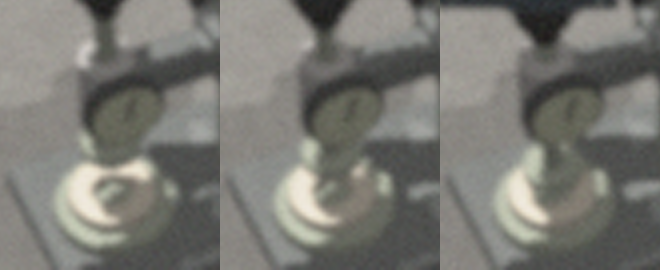

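The slab ring's outline fits 16 mm (third panel), and the foot had already moved well down at TCP 0.1527. So the stop near 0.1285 is about 32 mm of travel, and the gauged ring is the 8 mm one: the **small pot**. I'll hold a moment longer, then rise straight up.

>>> {"fn": "arm_command", "kwargs": {
  "deltas": [
    {"twist": [0, 0, 0], "linear": [0, 0, 0], "fingers": 0},
    {"twist": [0, 0, 0], "linear": [0, 0, 0], "fingers": 0},
    {"twist": [0, 0, 0], "linear": [0, 0, 0], "fingers": 0},
    {"twist": [0, 0, 0], "linear": [0, 0, 0], "fingers": 0},
    {"twist": [0, 0, 0], "linear": [0, 0, 0], "fingers": 0},
    {"twist": [0, 0, 0], "linear": [0, 0, 0], "fingers": 0},
    {"twist": [0, 0, 0], "linear": [0, 0, 0], "fingers": 0},
    {"twist": [0, 0, 0], "linear": [0, 0, -0.003], "fingers": 0},
    {"twist": [0, 0, 0], "linear": [0, 0, -0.005], "fingers": 0},
    {"twist": [0, 0, 0], "linear": [0, 0, -0.008], "fingers": 0},
    {"twist": [0, 0, 0], "linear": [0, 0, -0.01], "fingers": 0},
    {"twist": [0, 0, 0], "linear": [0, 0, -0.01], "fingers": 0},
    {"twist": [0, 0, 0], "linear": [0, 0, -0.012], "fingers": 0},
    {"twist": [0, 0, 0], "linear": [0, 0, -0.02], "fingers": 0},
    {"twist": [0, 0, 0], "linear": [0, 0, -0.025], "fingers": 0},
    {"twist": [0, 0, 0], "linear": [0, 0, -0.02], "fingers": 0},
    {"twist": [0, 0, 0], "linear": [0, 0, -0.01], "fingers": 0}
  ]
}}

```text
time: 7.47
tool_pos: [0.485, 0.0065, 0.2569]
eef_rot: [0.135, 0.991, 0.0, -0.003]
contact_force: [1.1, 0.4, 0.2]
finger_gap: -0.0
```

```bash
python3 -c "
from h import *
to(.5154,.3447,.25)
i=r.snapshot('side')[:,:,::-1]
cv2.imwrite('pics/s10.png',cv2.resize(i[150:300,200:400],None,fx=4,fy=4,interpolation=cv2.INTER_CUBIC))
"
```

```text
t 7.4667 pos [0.485  0.0065 0.2569] gap -0.0 F [1.0658 0.356  0.1531] tq [-0.0363  0.0366 -0.0457]
yaw of tool y 74.47636060705373 tilt [-0.0051  0.0013 -1.    ] j [-0.0353 -0.0447  2.1141  0.0012  1.0773 -1.3357]
delta tool [0.0612 0.334  0.0072]
```

View pics/s10.png

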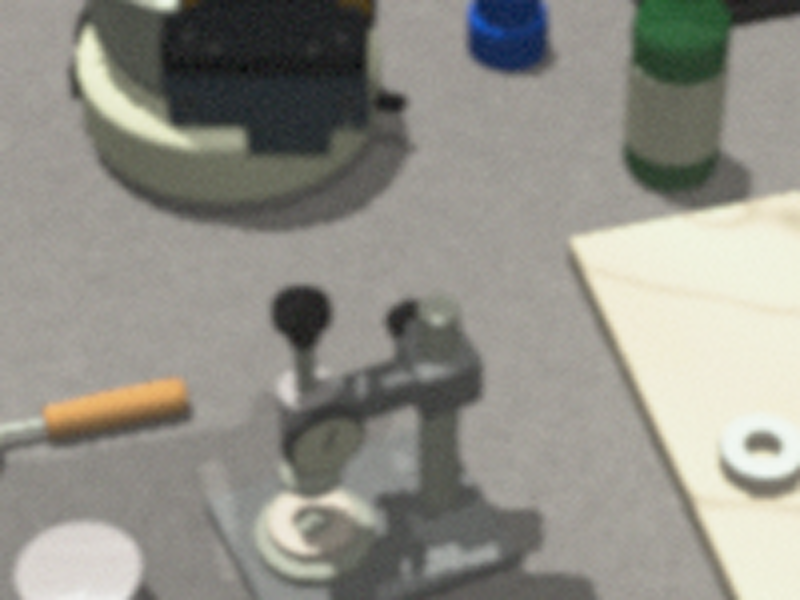

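The gauge has sprung back and the ring is still in place. Next I'll move over to the small pot with the fingers open.

>>> {"fn": "arm_command", "kwargs": {
  "deltas": [
    {"twist": [0, -0.005, 0], "linear": [0.003, 0.016, 0], "fingers": 0.09},
    {"twist": [0, 0, 0], "linear": [0.0055, 0.03, 0], "fingers": 0.09},
    {"twist": [0, 0, 0], "linear": [0.0055, 0.03, 0], "fingers": 0.09},
    {"twist": [0, 0, 0], "linear": [0.0055, 0.03, 0], "fingers": 0.09},
    {"twist": [0, 0, 0], "linear": [0.0055, 0.03, 0], "fingers": 0.09},
    {"twist": [0, 0, 0], "linear": [0.0055, 0.03, 0], "fingers": 0.09},
    {"twist": [0, 0, 0], "linear": [0.0055, 0.03, 0], "fingers": 0.09},
    {"twist": [0, 0, 0], "linear": [0.0055, 0.03, 0], "fingers": 0.09},
    {"twist": [0, 0, 0], "linear": [0.0055, 0.03, 0], "fingers": 0.09},
    {"twist": [0, 0, 0], "linear": [0.0055, 0.03, 0], "fingers": 0.09},
    {"twist": [0, 0, 0], "linear": [0.0055, 0.03, 0], "fingers": 0.09},
    {"twist": [0, 0, 0], "linear": [0.003, 0.018, 0], "fingers": 0.09},
    {"twist": [0, 0, 0], "linear": [0, 0, 0], "fingers": 0.09}
  ]
}}

```text
time: 8.6
tool_pos: [0.5135, 0.359, 0.2507]
eef_rot: [0.137, 0.991, -0.002, -0.001]
contact_force: [-0.2, -0.0, -0.5]
finger_gap: 0.0844
```

```bash
python3 -c "
from h import *
to(.5154,.3447,.25)
s=r.read_state()
cv2.imwrite('pics/w3.png',r.snapshot('wrist')[:,:,::-1])
print(proj(cam('wrist',s),[.5154,.3447,.214]))
"
```

```text
t 8.6 pos [0.5135 0.359  0.2507] gap 0.0844 F [-0.2136 -0.0091 -0.5308] tq [0.0295 0.0416 0.0791]
yaw of tool y 74.25907352735852 tilt [-0.0021 -0.0036 -1.    ] j [ 0.5739  0.2074  1.8522 -0.0022  1.0857 -0.7212]
delta tool [-0.0057 -0.0132  0.0008]
[296.6458 271.8512]
```

View pics/w3.png

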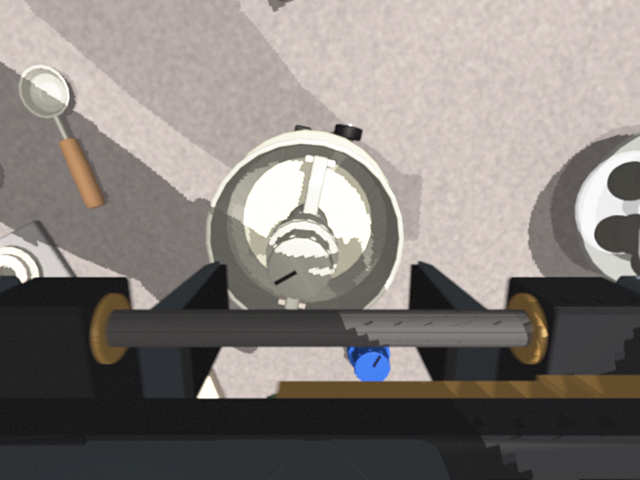

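The cap's top is at about (299,268) against a predicted (297,272), so it agrees. It is the steel fluted cap in the small pot; the blue look-alike is separate at (370,362). I'll centre over it and descend partway.

>>> {"fn": "arm_command", "kwargs": {
  "deltas": [
    {"twist": [-0.003, -0.003, 0], "linear": [-0.002, -0.006, 0.006], "fingers": 0.09},
    {"twist": [0, 0, 0], "linear": [-0.002, -0.005, 0.012], "fingers": 0.09},
    {"twist": [0, 0, 0], "linear": [0, 0, 0.014], "fingers": 0.09},
    {"twist": [0, 0, 0], "linear": [0, 0, 0.014], "fingers": 0.09},
    {"twist": [0, 0, 0], "linear": [0, 0, 0.01], "fingers": 0.09},
    {"twist": [0, 0, 0], "linear": [0, 0, 0.004], "fingers": 0.09},
    {"twist": [0, 0, 0], "linear": [0, 0, 0], "fingers": 0.09}
  ]
}}

```text
time: 9.23
tool_pos: [0.5121, 0.336, 0.1822]
eef_rot: [0.139, 0.99, -0.003, -0.001]
contact_force: [0.5, 0.4, -0.0]
finger_gap: 0.09
```

```bash
python3 -c "
from h import *
to(.5154,.3447,.175)
s=r.read_state()
w=r.snapshot('wrist')[:,:,::-1]
cv2.imwrite('pics/w4.png',w)
print(proj(cam('wrist',s),[.5154,.3447,.214]))
i=r.snapshot('side')[:,:,::-1]
cv2.imwrite('pics/s11.png',cv2.resize(i[20:220,140:340],None,fx=3,fy=3,interpolation=cv2.INTER_CUBIC))
"
```

```text
t 9.2333 pos [0.5121 0.336  0.1822] gap 0.09 F [ 0.5404  0.3977 -0.0479] tq [-0.0284  0.0219  0.021 ]
yaw of tool y 74.01616935501598 tilt [-0.002 -0.005 -1.   ] j [ 0.5441  0.2633  1.9209 -0.004   0.9617 -0.7454]
delta tool [-0.0008  0.0093  0.0071]
[339.7432 310.3518]
```

View pics/w4.png

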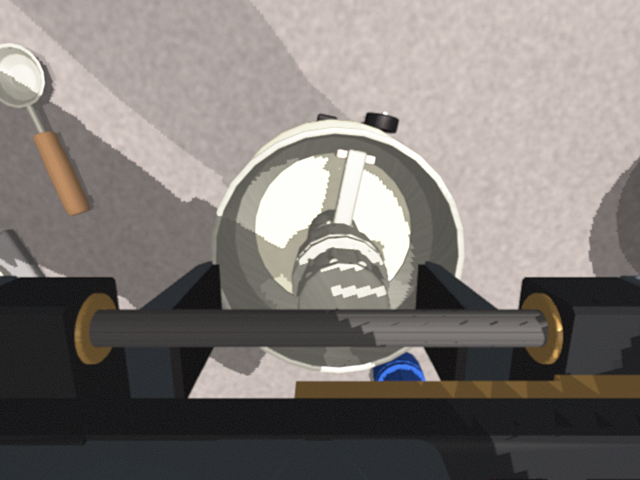

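View pics/s11.png

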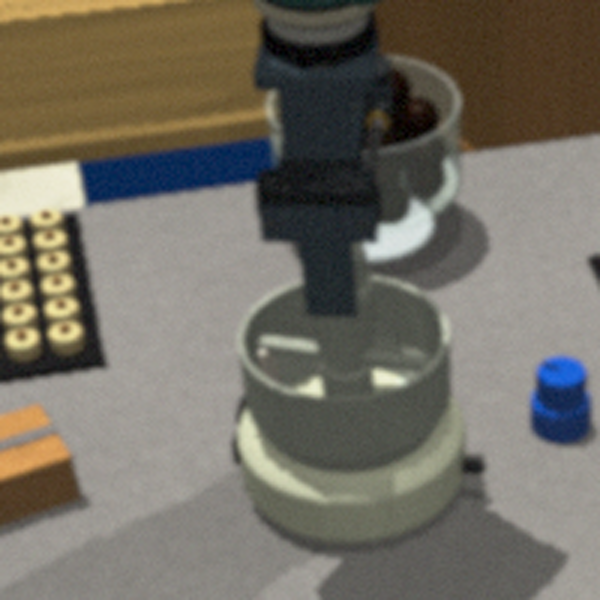

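```bash
python3 -c "
from h import *
s=r.read_state();S=cam('side');M=R.from_quat(s['eef_rot']).as_matrix()
for y in(-.045,-.058):
  for z in(-.03,-.015,0,.019):
    print(y,z,[((proj(S,s['tool_pos']+M@[x,y,z])-[140,20])*3).round(0) for x in(-.016,.016)])
"
```

```text
-0.045 -0.03 [array([353., 296.]), array([307., 296.])]
-0.045 -0.015 [array([355., 314.]), array([309., 314.])]
-0.045 0 [array([356., 332.]), array([310., 332.])]
-0.045 0.019 [array([358., 354.]), array([313., 354.])]
-0.058 -0.03 [array([352., 307.]), array([305., 307.])]
-0.058 -0.015 [array([353., 326.]), array([307., 325.])]
-0.058 0 [array([355., 343.]), array([309., 343.])]
-0.058 0.019 [array([356., 366.]), array([311., 365.])]
```

>>> {"fn": "arm_command", "kwargs": {
  "deltas": [
    {"twist": [-0.005, 0, 0], "linear": [0, 0.005, 0], "fingers": 0.09},
    {"twist": [0, 0, 0], "linear": [0, 0.004, 0], "fingers": 0.09},
    {"twist": [0, 0, 0], "linear": [0, 0, 0], "fingers": 0.09},
    {"twist": [0, 0, 0], "linear": [0, 0, 0], "fingers": 0.09}
  ]
}}

```text
time: 9.67
tool_pos: [0.5167, 0.347, 0.1859]
eef_rot: [0.139, 0.99, 0.002, 0.002]
contact_force: [-0.2, -0.2, -0.4]
finger_gap: 0.0901
```

```bash
python3 -c "
from h import *
to(.5154,.3447,.173)
s=r.read_state()
w=r.snapshot('wrist')[:,:,::-1]
cv2.imwrite('pics/w5.png',cv2.resize(w[180:400,180:460],None,fx=2.5,fy=2.5))
print(proj(cam('wrist',s),[.5154,.3447,.214]))
"
```

```text
t 9.6667 pos [0.5167 0.347  0.1859] gap 0.0901 F [-0.1711 -0.2428 -0.444 ] tq [-0.0316 -0.0325 -0.0015]
yaw of tool y 74.02842348261402 tilt [ 0.0039  0.0032 -1.    ] j [ 0.5536  0.2698  1.9046  0.0008  0.9622 -0.7388]
delta tool [ 0.0007 -0.0026  0.0129]
[312.8676 304.1551]
```

View pics/w5.png

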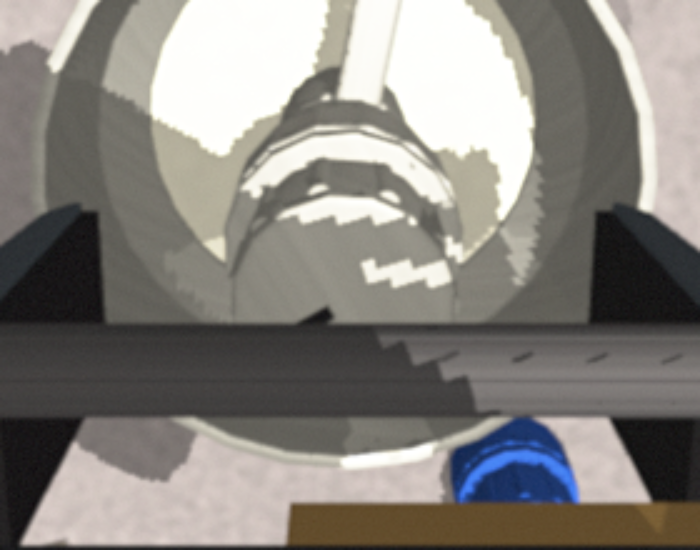

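Centred: the cap edges are at 232 and 455 and the finger edges at 97 and 597 in the crop. I'll descend to grip height.

>>> {"fn": "arm_command", "kwargs": {
  "deltas": [
    {"twist": [0, 0, 0], "linear": [0, -0.001, 0.005], "fingers": 0.09},
    {"twist": [0, 0, 0], "linear": [0, 0, 0.005], "fingers": 0.09},
    {"twist": [0, 0, 0], "linear": [0, 0, 0.002], "fingers": 0.09},
    {"twist": [0, 0, 0], "linear": [0, 0, 0], "fingers": 0.09},
    {"twist": [0, 0, 0], "linear": [0, 0, 0], "fingers": 0.09}
  ]
}}

```text
time: 10.13
tool_pos: [0.5163, 0.3461, 0.1727]
eef_rot: [0.139, 0.99, 0.002, 0.002]
contact_force: [0.3, -0.1, 0.4]
finger_gap: 0.0897
```

```bash
python3 -c "
from h import *
to(.5154,.3447,.173)
i=r.snapshot('side')[:,:,::-1]
cv2.imwrite('pics/s12.png',cv2.resize(i[60:160,200:300],None,fx=6,fy=6,interpolation=cv2.INTER_CUBIC))
"
```

```text
t 10.1333 pos [0.5163 0.3461 0.1727] gap 0.0897 F [ 0.2897 -0.1176  0.4443] tq [-0.0451 -0.0208 -0.0277]
yaw of tool y 74.06031908148184 tilt [ 0.0042  0.0032 -1.    ] j [ 0.5528  0.2849  1.9127  0.0007  0.9387 -0.7402]
delta tool [ 0.0004 -0.0016 -0.0003]
```

View pics/s12.png

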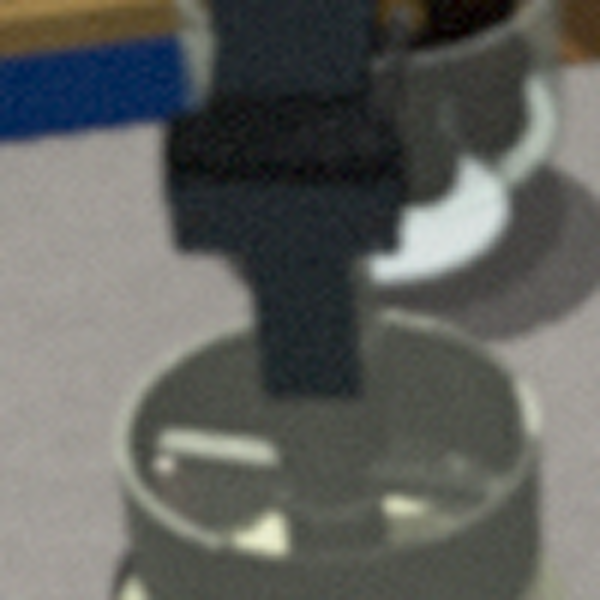

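Clear all round. Closing on the grip.

>>> {"fn": "arm_command", "kwargs": {
  "deltas": [
    {"twist": [0, 0, 0], "linear": [0, 0, 0], "fingers": 0.03},
    {"twist": [0, 0, 0], "linear": [0, 0, 0], "fingers": 0.03},
    {"twist": [0, 0, 0], "linear": [0, 0, 0], "fingers": 0.03},
    {"twist": [0, 0, 0], "linear": [0, 0, 0], "fingers": 0.03},
    {"twist": [0, 0, 0], "linear": [0, 0, 0], "fingers": 0.03},
    {"twist": [0, 0, 0], "linear": [0, 0, 0], "fingers": 0.03}
  ]
}}

```text
time: 10.68
tool_pos: [0.5165, 0.3462, 0.1731]
eef_rot: [0.139, 0.99, 0.002, 0.002]
contact_force: [-0.3, 0.9, 0.1]
finger_gap: 0.0529
```

```bash
python3 -c "
from h import *
to(.5154,.3447,.173)
i=r.snapshot('side')[:,:,::-1]
cv2.imwrite('pics/s13.png',cv2.resize(i[60:160,200:300],None,fx=6,fy=6,interpolation=cv2.INTER_CUBIC))
"
```

```text
t 10.6833 pos [0.5165 0.3462 0.1731] gap 0.0529 F [-0.255   0.8896  0.1196] tq [0.0076 0.0095 0.01  ]
yaw of tool y 74.05060260803984 tilt [ 0.0045  0.0035 -1.    ] j [ 0.5527  0.2845  1.9125  0.0007  0.939  -0.7401]
delta tool [ 0.0006 -0.0017  0.0001]
```

View pics/s13.png

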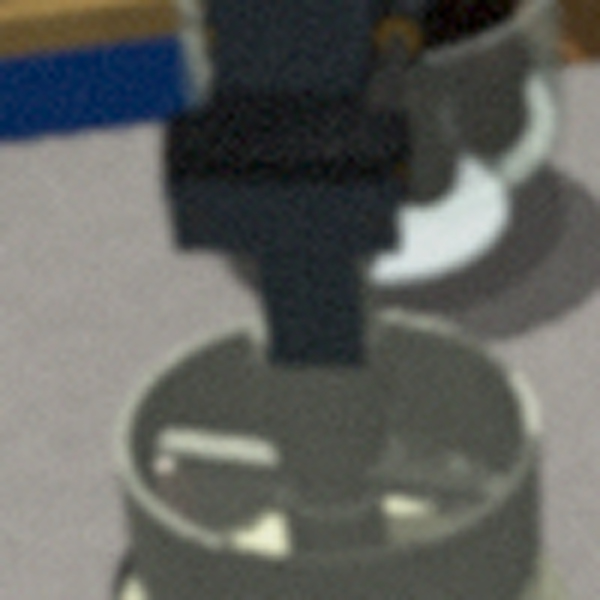

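>>> {"fn": "arm_command", "kwargs": {
  "deltas": [
    {"twist": [0, 0, 0], "linear": [0, 0, 0], "fingers": 0.03},
    {"twist": [0, 0, 0], "linear": [0, 0, 0], "fingers": 0.03},
    {"twist": [0, 0, 0], "linear": [0, 0, 0], "fingers": 0.03},
    {"twist": [0, 0, 0], "linear": [0, 0, 0], "fingers": 0.03}
  ]
}}

```text
time: 11.07
tool_pos: [0.5165, 0.3462, 0.1732]
eef_rot: [0.139, 0.99, 0.002, 0.002]
contact_force: [0.0, 1.0, 0.2]
finger_gap: 0.0392
```

```bash
python3 -c "
from h import *
to(.5154,.3447,.173)"
```

```text
t 11.0667 pos [0.5165 0.3462 0.1732] gap 0.0392 F [0.0493 0.9796 0.2093] tq [-0.0078  0.0278  0.0064]
yaw of tool y 74.05246324661829 tilt [ 0.0047  0.0037 -1.    ] j [ 0.5528  0.2844  1.9124  0.0008  0.9389 -0.7402]
delta tool [ 0.0006 -0.0018  0.0002]
```

Gripped at 39 mm, which fits the 40 mm fluted grip. Feeling the thread: a gentle clockwise turn first (+z of the tool, seen from above).

>>> {"fn": "arm_command", "kwargs": {
  "deltas": [
    {"twist": [0, 0, 0.03], "linear": [0, 0, 0], "fingers": 0.03},
    {"twist": [0, 0, 0.03], "linear": [0, 0, 0], "fingers": 0.03},
    {"twist": [0, 0, 0.03], "linear": [0, 0, 0], "fingers": 0.03}
  ]
}}

```text
time: 11.32
tool_pos: [0.5165, 0.3461, 0.1732]
eef_rot: [0.184, 0.983, 0.002, 0.002]
contact_force: [-0.7, 0.6, 1.4]
finger_gap: 0.0396
```

```bash
python3 -c "
from h import *
to(.5154,.3447,.173)"
```

```text
t 11.3167 pos [0.5165 0.3461 0.1732] gap 0.0396 F [-0.7112  0.5557  1.3864] tq [-0.0544  0.1214  0.7951]
yaw of tool y 68.83151272875651 tilt [ 0.0048  0.0031 -1.    ] j [ 0.5527  0.2844  1.9124  0.0001  0.9391 -0.6486]
delta tool [ 0.0006 -0.0017  0.0001]
```

>>> {"fn": "arm_command", "kwargs": {
  "deltas": [
    {"twist": [0, 0, 0.03], "linear": [0, 0, 0], "fingers": 0.03}
  ]
}}

```text
time: 11.4
tool_pos: [0.5166, 0.346, 0.1732]
eef_rot: [0.199, 0.98, 0.002, 0.002]
contact_force: [-1.1, 0.8, 2.1]
finger_gap: 0.0396
```

```bash
python3 -c "
from h import *
to(.5154,.3447,.173)"
```

```text
t 11.4 pos [0.5166 0.346  0.1732] gap 0.0396 F [-1.067   0.8029  2.1155] tq [-0.0318  0.2721  0.9741]
yaw of tool y 67.09876695492719 tilt [ 0.005   0.0027 -1.    ] j [ 0.5529  0.2843  1.9124 -0.0005  0.9392 -0.618 ]
delta tool [ 0.0006 -0.0016  0.0002]
```

The torque rises with angle (0.80 to 0.97 N m at 7 degrees), so clockwise looks like the wrong way. Trying counter-clockwise.

>>> {"fn": "arm_command", "kwargs": {
  "deltas": [
    {"twist": [0, 0, -0.04], "linear": [0, 0, 0], "fingers": 0.03},
    {"twist": [0, 0, -0.04], "linear": [0, 0, 0], "fingers": 0.03},
    {"twist": [0, 0, -0.04], "linear": [0, 0, 0], "fingers": 0.03},
    {"twist": [0, 0, -0.04], "linear": [0, 0, 0], "fingers": 0.03},
    {"twist": [0, 0, -0.04], "linear": [0, 0, 0], "fingers": 0.03}
  ]
}}

```text
time: 11.82
tool_pos: [0.5162, 0.3461, 0.1731]
eef_rot: [0.097, 0.995, 0.001, 0.002]
contact_force: [-1.9, -0.4, 0.1]
finger_gap: 0.0394
```

```bash
python3 -c "
from h import *
to(.5154,.3447,.173)"
```

```text
t 11.8167 pos [0.5162 0.3461 0.1731] gap 0.0394 F [-1.9212 -0.4143  0.1499] tq [-0.0256  0.0416 -0.0641]
yaw of tool y 78.86668574324293 tilt [ 0.0045  0.0024 -1.    ] j [ 0.5532  0.2843  1.9125 -0.0004  0.9397 -0.8231]
delta tool [ 0.0006 -0.0015  0.0001]
```

Torque is nearly zero 5 degrees counter-clockwise, so this cap loosens counter-clockwise. Continuing to about 65 degrees from tight.

>>> {"fn": "arm_command", "kwargs": {
  "deltas": [
    {"twist": [0, 0, -0.06], "linear": [0, 0, 0], "fingers": 0.03},
    {"twist": [0, 0, -0.09], "linear": [0, 0, 0], "fingers": 0.03},
    {"twist": [0, 0, -0.09], "linear": [0, 0, 0], "fingers": 0.03},
    {"twist": [0, 0, -0.09], "linear": [0, 0, 0], "fingers": 0.03},
    {"twist": [0, 0, -0.09], "linear": [0, 0, 0], "fingers": 0.03},
    {"twist": [0, 0, 0], "linear": [0, 0, 0], "fingers": 0.03}
  ]
}}

```text
time: 12.32
tool_pos: [0.5163, 0.3462, 0.1732]
eef_rot: [-0.124, 0.992, 0.001, 0.002]
contact_force: [-1.0, -0.1, 0.5]
finger_gap: 0.0399
```

```bash
python3 -c "
from h import *
to(.5154,.3447,.173)"
```

```text
t 12.3167 pos [0.5163 0.3462 0.1732] gap 0.0399 F [-0.9553 -0.1263  0.5221] tq [0.0423 0.1367 0.1054]
yaw of tool y 104.1896308156424 tilt [ 0.0045  0.0027 -1.    ] j [ 0.5532  0.2843  1.9124 -0.0001  0.9396 -1.2652]
delta tool [ 0.0012 -0.0012  0.0002]
```

>>> {"fn": "arm_command", "kwargs": {
  "deltas": [
    {"twist": [0, 0, -0.09], "linear": [0, 0, 0], "fingers": 0.03},
    {"twist": [0, 0, -0.09], "linear": [0, 0, 0], "fingers": 0.03},
    {"twist": [0, 0, -0.09], "linear": [0, 0, 0], "fingers": 0.03},
    {"twist": [0, 0, -0.09], "linear": [0, 0, 0], "fingers": 0.03},
    {"twist": [0, 0, -0.09], "linear": [0, 0, 0], "fingers": 0.03},
    {"twist": [0, 0, -0.08], "linear": [0, 0, 0], "fingers": 0.03},
    {"twist": [0, 0, -0.05], "linear": [0, 0, 0], "fingers": 0.03},
    {"twist": [0, 0, 0], "linear": [0, 0, 0], "fingers": 0.03}
  ]
}}

```text
time: 12.98
tool_pos: [0.5165, 0.3473, 0.1732]
eef_rot: [-0.403, 0.915, 0.001, 0.003]
contact_force: [-0.3, -0.9, -1.7]
finger_gap: 0.0395
```

```bash
python3 -c "
from h import *
to(.5154,.3447,.173)
w=r.snapshot('wrist')[:,:,::-1]
cv2.imwrite('pics/w6.png',cv2.resize(w[180:400,180:460],None,fx=2.5,fy=2.5))
"
```

```text
t 12.9833 pos [0.5165 0.3473 0.1732] gap 0.0395 F [-0.2919 -0.9053 -1.7244] tq [ 0.09   -0.0017  0.0359]
yaw of tool y 137.49495397008224 tilt [ 0.0052  0.0051 -1.    ] j [ 0.5538  0.2847  1.9119  0.002   0.938  -1.8471]
delta tool [ 0.0026 -0.001   0.0002]
```

View pics/w6.png

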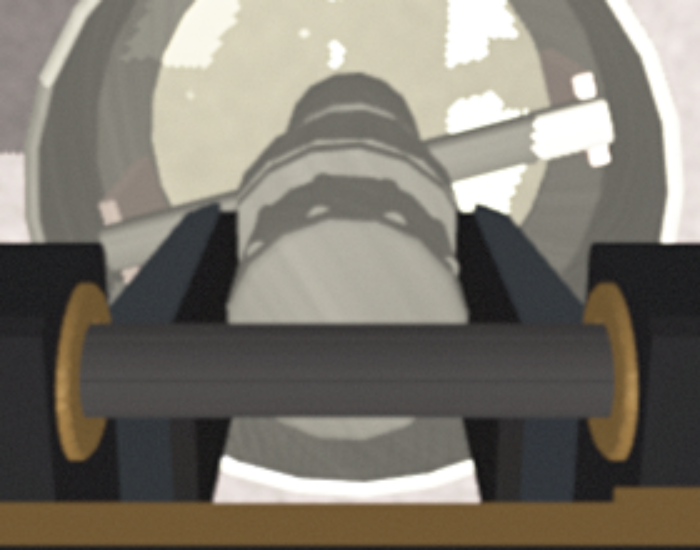

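The tool has turned 63 degrees with almost no torque. Lifting gently while watching the force.

>>> {"fn": "arm_command", "kwargs": {
  "deltas": [
    {"twist": [0, 0, 0], "linear": [0, 0, -0.002], "fingers": 0.03},
    {"twist": [0, 0, 0], "linear": [0, 0, -0.003], "fingers": 0.03},
    {"twist": [0, 0, 0], "linear": [0, 0, -0.003], "fingers": 0.03}
  ]
}}

```text
time: 13.28
tool_pos: [0.5154, 0.3468, 0.1805]
eef_rot: [-0.398, 0.918, 0.001, 0.002]
contact_force: [-1.5, 1.0, -3.6]
finger_gap: 0.039
```

```bash
python3 -c "
from h import *
to(.5154,.3447,.173)"
```

```text
t 13.2833 pos [0.5154 0.3468 0.1805] gap 0.039 F [-1.4572  0.9506 -3.5905] tq [ 0.3424  0.1808 -0.0153]
yaw of tool y 136.84570764024815 tilt [ 0.0028  0.0039 -1.    ] j [ 0.5539  0.2749  1.9092  0.0023  0.9529 -1.8358]
delta tool [ 0.0016 -0.0014  0.0075]
```

Force is −3.6 N against the cap's weight of 2.9 N, so it is coming off freely. Continuing straight up.

>>> {"fn": "arm_command", "kwargs": {
  "deltas": [
    {"twist": [0, 0, 0], "linear": [0, 0, -0.004], "fingers": 0.03},
    {"twist": [0, 0, 0], "linear": [0, 0, -0.006], "fingers": 0.03},
    {"twist": [0, 0, 0], "linear": [0, 0, -0.008], "fingers": 0.03},
    {"twist": [0, 0, 0], "linear": [0, 0, -0.01], "fingers": 0.03},
    {"twist": [0, 0, 0], "linear": [0, 0, -0.012], "fingers": 0.03},
    {"twist": [0, 0, 0], "linear": [0, 0, -0.014], "fingers": 0.03},
    {"twist": [0, 0, 0], "linear": [0, 0, -0.015], "fingers": 0.03},
    {"twist": [0, 0, 0], "linear": [0, 0, -0.015], "fingers": 0.03},
    {"twist": [0, 0, 0], "linear": [0, 0, -0.015], "fingers": 0.03},
    {"twist": [0, 0, 0], "linear": [0, 0, -0.015], "fingers": 0.03},
    {"twist": [0, 0, 0], "linear": [0, 0, -0.01], "fingers": 0.03},
    {"twist": [0, 0, 0], "linear": [0, 0, -0.005], "fingers": 0.03},
    {"twist": [0, 0, 0], "linear": [0, 0, 0], "fingers": 0.03},
    {"twist": [0, 0, 0], "linear": [0, 0, 0], "fingers": 0.03}
  ]
}}

```text
time: 14.45
tool_pos: [0.5155, 0.3458, 0.3281]
eef_rot: [-0.396, 0.918, 0.001, 0.005]
contact_force: [-0.6, 0.5, -2.7]
finger_gap: 0.0394
```

```bash
python3 -c "
from h import *
to(.5154,.3447,.28)
cv2.imwrite('pics/s14.png',r.snapshot('side')[:,:,::-1])
cv2.imwrite('pics/t14.png',r.snapshot('top')[:,:,::-1])
"
```

```text
t 14.45 pos [0.5155 0.3458 0.3281] gap 0.0394 F [-0.5962  0.4565 -2.7457] tq [ 0.0229  0.0561 -0.0045]
yaw of tool y 136.607967245892 tilt [ 0.009   0.0064 -0.9999] j [ 0.553   0.1204  1.8087  0.0008  1.2015 -1.8316]
delta tool [ 0.0014 -0.0006  0.0481]
```

View pics/s14.png

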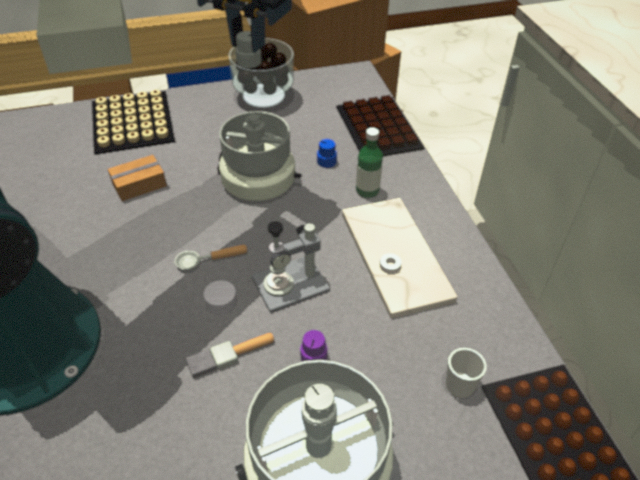

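View pics/t14.png

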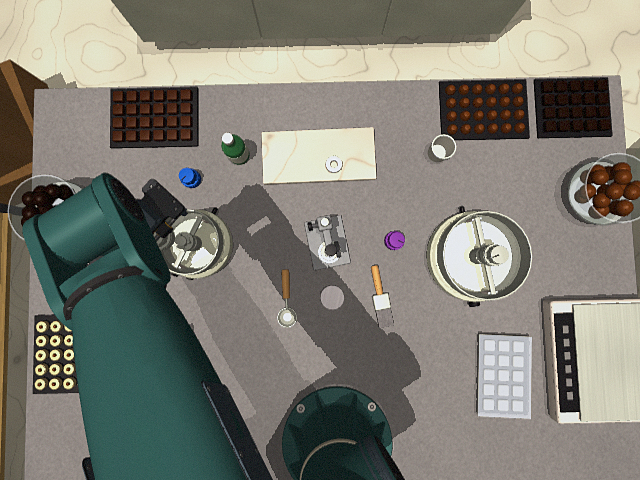

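The cap is in the gripper at side (248,48) and the small pot's hub now shows the bare neck at (256,122). Everything else is where it was. I'll settle for a moment with a small tilt correction.

>>> {"fn": "arm_command", "kwargs": {
  "deltas": [
    {"twist": [0, 0, 0], "linear": [0, 0, 0], "fingers": 0.03},
    {"twist": [0, 0, 0], "linear": [0, 0, 0], "fingers": 0.03},
    {"twist": [0, 0, 0], "linear": [0, 0, 0], "fingers": 0.03},
    {"twist": [0, 0, 0], "linear": [0, 0, 0], "fingers": 0.03},
    {"twist": [0, 0, 0], "linear": [0, 0, 0], "fingers": 0.03}
  ]
}}

```text
time: 14.97
tool_pos: [0.5144, 0.3451, 0.3242]
eef_rot: [-0.396, 0.918, 0.001, 0.003]
contact_force: [0.1, -0.5, -2.1]
finger_gap: 0.0394
```

```bash
python3 -c "
from h import *
to(.5154,.3447,.28);print(r.read_state()['qd'])
i=r.snapshot('side')[:,:,::-1]
cv2.imwrite('pics/s15.png',cv2.resize(i[0:150,190:340],None,fx=4,fy=4,interpolation=cv2.INTER_CUBIC))
"
```

```text
t 14.9667 pos [0.5144 0.3451 0.3242] gap 0.0394 F [ 0.1001 -0.5444 -2.1394] tq [0.0388 0.0443 0.0084]
yaw of tool y 136.60510146950344 tilt [ 0.0041  0.0033 -1.    ] j [ 0.5529  0.124   1.8118  0.0007  1.2006 -1.8315]
delta tool [-0.0002 -0.001   0.0442]
[-0.0004  0.0033  0.0054 -0.0015 -0.0012 -0.0004]
```

View pics/s15.png

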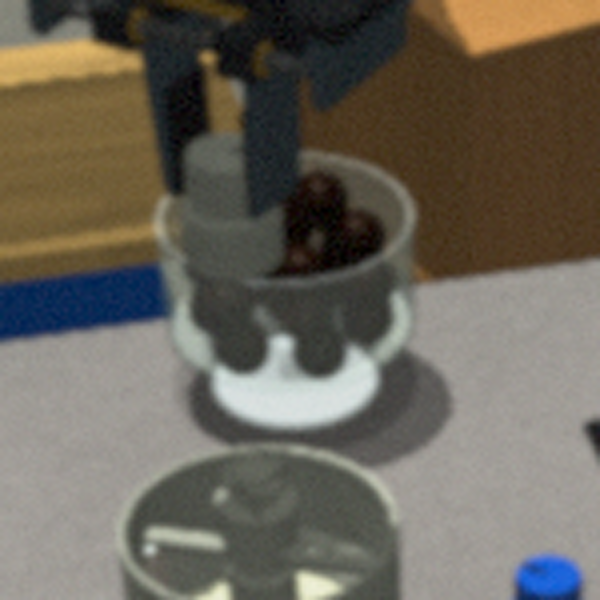

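The cap is held upright about 150 mm above its neck, at crop (230,205), with the bare stud visible at (258,480). It is steady, so I'm handing in.

```bash
python3 -c "
from station import r
print(r.hand_in())"
```

```text
the job is handed in; nothing more can be done
None
```

I gauged the ring as the 8 mm one, unscrewed the small pot's cap, and handed in at about 15 s with the cap held upright about 150 mm above its neck.

- **Gauging:** I pressed the button to about 7.6 N and held it for over 1 s. The foot stopped after about 32 mm of travel. The ring on the slab fits a 16 mm outline, which agrees. The gauge sprang back and its ring stayed in place.
- **Cap:** Clockwise met a rising torque, reaching 1 N m at 7°. Counter-clockwise turned freely, so this cap has a right-hand thread. I turned it about 63° and lifted it off with roughly its own weight on the tool.
- **Last checks:** The grip opening was 39 mm and the tilt about 0.3°. The bare stud showed on the small pot's hub. The large pot's cap, the slab ring and everything else on the counter looked unmoved.

**What disagreed:**
- The fingertips really lie about 17 mm behind the reported TCP, not 19 mm ahead as stated. Contact and the side camera both showed this, and I worked with the measured value.
- The spring force readings alone were too noisy to tell 8 mm from 16 mm, so I settled the thickness from the images.
- The index groove was hidden behind the gripper, so I could not check the cap's turn angle by eye.

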